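Nest the washed metal pots mouth down on their tiles

TASK

Put the washed metal pots away, all still mouth down: nest the three round ones in the middle of the round white tile (the small one first, the medium one over it, the large one over both), and the two square ones in the middle of the square white tile (the small one first, the large one over it), with their sides in line with the tile's edges. Every rim must sit flat on its tile, and the white canister and the two capped vials must be left standing where they are.

Things in the scene. Friction and masses are not known exactly. Their poses are not given: they have to be found in the camera images.
- round_small_c (a point): small round metal pot: plain straight-sided cylinder standing mouth down, closed flat end up with a thin dark line around it, 30 mm outside diameter, 40 mm tall, wall 3 mm (open inside, 24 mm inner diameter, top plate 3 mm). Point on its axis, half-way up (20 mm above its lower rim); z up. Any grasp direction.
- round_medium_c (a point): medium round metal pot: plain straight-sided cylinder standing mouth down, closed flat end up with a thin dark line around it, 46 mm outside diameter, 56 mm tall, wall 3 mm (open inside, 40 mm inner diameter, top plate 3 mm). Point on its axis, half-way up (28 mm above its lower rim); z up. Any grasp direction.
- round_large_c (a point): large round metal pot: plain straight-sided cylinder standing mouth down, closed flat end up with a thin dark line around it, 62 mm outside diameter, 72 mm tall, wall 3 mm (open inside, 56 mm inner diameter, top plate 3 mm). Point on its axis, half-way up (36 mm above its lower rim); z up. Any grasp direction.
- square_small_c (a point): small square metal pot: straight-sided square box standing mouth down, closed flat end up with a thin dark line around it, 40 x 40 mm outside, 48 mm tall, wall 3 mm (open inside, 34 x 34 mm, top plate 3 mm). Point on its axis, half-way up (24 mm above its lower rim); x and y square to its flat sides, z up.
- square_large_c (a point): large square metal pot: straight-sided square box standing mouth down, closed flat end up with a thin dark line around it, 60 x 60 mm outside, 66 mm tall, wall 3 mm (open inside, 54 x 54 mm, top plate 3 mm). Point on its axis, half-way up (33 mm above its lower rim); x and y square to its flat sides, z up.
- round_tile_top (a point): round white ceramic tile fixed on the bench, 100 mm diameter, 8 mm thick: centre of its upper face, z up. Place for the round pots.
- square_tile_top (a point): square white ceramic tile fixed on the bench, 100 x 100 mm, 8 mm thick: centre of its upper face, x and y square to its edges, z up. Place for the square pots.
- canister_c (a point): white plastic canister with a red lid and a red band, standing, 56 mm over the lid, 88 mm tall: point on its axis, 44 mm up. Not to be disturbed.
- vial_left_c (a point): small amber glass sample vial with yellow cap, standing on the robot's left, 27 mm diameter, 46 mm tall: point on its axis, 23 mm up. Not to be disturbed.
- vial_right_c (a point): small amber glass sample vial with blue cap, standing on the robot's right, 27 mm diameter, 46 mm tall: point on its axis, 23 mm up. Not to be disturbed.
Not all that is in view belongs to the job. Leave any green look-alike of the part that bears square_large_c alone. Leave any brown look-alike of the part that bears round_large_c alone.

How it is judged:
By the outcome, as a careful person would: the job done as asked, in the order asked, and still so for the second after the job is handed in, with the robot touching nothing.
It also fails if it takes over 125 s, if anything falls off the work surface, if the arm or the gripper's body presses on something with over 40 N, if the wrist force passes 120 N, or if a joint passes its speed limit or range.

ROBOT

A 7-joint arm with a two-finger parallel gripper is mounted at the origin on the work surface. World frame = base frame: x ahead of the robot, y to its left, z up, the work surface at z = 0. Lengths are in m, angles in rad, forces in N, time in s.
With the tool pointing down it reaches from about 0.425 to 0.925 m from the base axis. Payload 6.8 kg.
Tool frame: the origin (TCP) lies on the mounting face of the last link; the fingertips stand 173 mm ahead of it and the grasp point (between the pads) lies 155 mm ahead of it; z points along the fingers, y is the line along which they close (so a half turn about z gives the same grasp; the last joint's range is limited). The gripper opens to 85 mm and grips with 20 to 120 N. Pads are 22 mm wide; open, the fingers measure 114 mm over their backs; the gripper's body (76 mm by 85 mm) begins 54 mm behind the grasp point. The pads swing forward as they close: fully open they stand 13 mm farther back than shut.
Start: joints at [-1.215, 0.477, 0.022, 1.555, -0.011, 1.109, -0.083], TCP at [0.302, 0.604, 0.405] pointing down, gripper open.
Joint ranges: [-2.96, 2.96], [-0.34, 2.1], [-1.41, 1.46], [0.24, 2.44], [-1.37, 4.51], [0.17, 1.92], [-2.96, 2.96]. Speed limits (rad/s): [2.39, 2.39, 3.14, 3.14, 3.14, 3.14, 3.14].

INTERFACE

Orientations are given as a rotation vector (axis times angle).
In Python, from bench import r gives the robot as it stands.
- The arm moves only by the tool arm_command, never from a script. Its argument "plan" is a list of rows, each an object of numbers: "claw": the closure, from 0 (fully open) to 1 (shut); "tx", "ty", "tz": the shift along the tool's x, y, z in m; "ax", "ay", "az": the turn, a rotation vector about the tool's x, y, z in degrees. A call has exactly 10 rows; each row shifts and turns the commanded pose from where the row before left it, along the tool's axes as they then stand; what a row does not reach is not made up. A row lasts 1/12 s, in which the tool goes at most 41.7 mm and 7.16 degrees, less where a joint would pass 70% of its speed; a pose out of reach is approached as far as the arm can. A call is refused whole if a number of a shift passes 0.0417 or a number of a turn 7.16, either way. A call with a gripper value outside its range is refused whole. The fingers move at their own pace and stop on an object; "squeeze" is the grip in N (left out, the last holds). Time passes only in rows, so rows that do not move let the fingers close, or fill a call up. It gives the time, the measured TCP pose, the force, the opening and the grip force at its end, in the units of the state.
- r.get_obs(): the state, without advancing time (a new reading comes with each control period).
- r.grab_frame(name): name is "side" or "top"; returns the picture (480x640x3 uint8, red, green, blue); there is no depth.
- r.camera_model(name): a dict with "fx", "fy", "cx", "cy" (pixels), "k1" (the pictures are not rectified: a ray, as slopes to the right and down, at radius r is drawn at 1 + k1 r^2 times it, then the intrinsics apply), "position" and "orientation" of the camera in the world. Camera axes: x right, y up, looking along -z (the intrinsics and any distortion apply to the point x, -y, -z); pixel columns grow to the right and rows downward; lengths in m; the calibration is good to about 2 mm. A picture is of the moment at which its call begins. camera_model takes no time and is no camera call.
- r.hand_in(): hands the job in; it is judged then, once.
Trained networks look in the newest picture that a camera, given by its name, has taken for a name from the list of things; names that differ only in an ending like _2 or _b are one class to them, and where a whole thing is asked for, a point or a joint stands for the part that bears it (a point fixed in the world has none). Each returns a list of dicts, best first, with "confidence" (0 to 1); they miss things now and then, are a little off and sometimes report something else, mostly with a low value. They report only what shows in the picture. A call takes as long as a camera call. They do not tell look-alikes from the thing itself.
- r.boxes_of(target, camera): "location" ([x, y, z] in m, in the coordinates of the camera as it stood for that picture, good to about 4 mm: the middle of the surface that is visible of it).
- r.tip_of(target, camera): "location" ([x, y, z] in m, in the coordinates of the camera as it stood for that picture, good to about 4 mm: a listed point, or the origin of a listed thing).
The state is a dict: "clock": time; "joints": joint angles; "qvel": joint speeds; "tau": joint torques, N m; "tcp_pos": TCP position; "orientation": TCP orientation; "contact_force": force on the tool from outside, world axes, zero at the start; "moment": the same for the moment, N m; "grip_width": finger opening in m; "gripper_force": force on a finger pad.
Only numpy, scipy, OpenCV 4.12 (cv2) and the standard library are available. Lean on these libraries where they do the work, as an engineer would, in place of code of your own. Each camera call takes 0.05 s, during which the arm holds its last target. There are 200 camera calls.

## Working session

There is one attempt and no reset: what is moved stays moved. The work goes in short steps, Python scripts to look and compute and a tool call to move; the robot and the scene stay as the last step left them, time stands still between calls to the robot, and variables do not carry over. Pictures are saved under pics/ and viewed, at most 14 in all, crops included, and the job is handed in when it is done.

Besides the shell and the picture viewer there is one more tool, called after "Call:" in YAML: its name, and indented under it one key for each argument. arm_command: Moves the arm, as the interface text tells. Its arguments: {"type":"object","properties":{"plan":{"type":"array","items":{"type":"object","properties":{"claw":{"type":"number"},"tx":{"type":"number"},"ty":{"type":"number"},"tz":{"type":"number"},"ax":{"type":"number"},"ay":{"type":"number"},"az":{"type":"number"}}}},"squeeze":{"type":"number"}},"required":["plan"]}

```bash
ls; mkdir -p pics; python3 - <<'E'
from bench import r
import cv2,numpy as np
print({k:np.round(v,3).tolist() for k,v in r.get_obs().items()})
for c in("side","top"):
    print(c,r.camera_model(c)); cv2.imwrite(f"pics/{c}0.png",r.grab_frame(c)[:,:,::-1])
E
```

```text
pics
{'clock': 0.0, 'joints': [-1.215, 0.478, 0.022, 1.556, -0.012, 1.109, -0.083], 'qvel': [-0.001, -0.001, -0.0, 0.003, -0.001, -0.001, 0.001], 'tau': [-0.0, -59.644, 1.608, -28.121, 0.012, 0.009, 0.0], 'tcp_pos': [0.302, 0.603, 0.404], 'orientation': [-0.722, -3.057, 0.003], 'contact_force': [-0.012, -0.476, -0.585], 'moment': [0.027, 0.036, -0.027], 'gripper_force': 0.0, 'grip_width': 0.086}
side {'fx': 465.76274802340623, 'fy': 465.76274802340623, 'cx': 314.5308721086885, 'cy': 236.4755904840392, 'k1': -0.07810578641717238, 'position': array([0.45450829, 0.63052644, 0.68240886]), 'orientation': array([ 0.04974695, -1.12754131, -2.81281921])}
top {'fx': 569.1384664584663, 'fy': 569.1384664584663, 'cx': 316.15281260808456, 'cy': 240.92322441790793, 'k1': -0.17278554216770498, 'position': array([0.41507125, 0.0057117 , 1.13288532]), 'orientation': array([ 0.0828785 , -0.08161645, -1.54065104])}
```

View pics/side0.png

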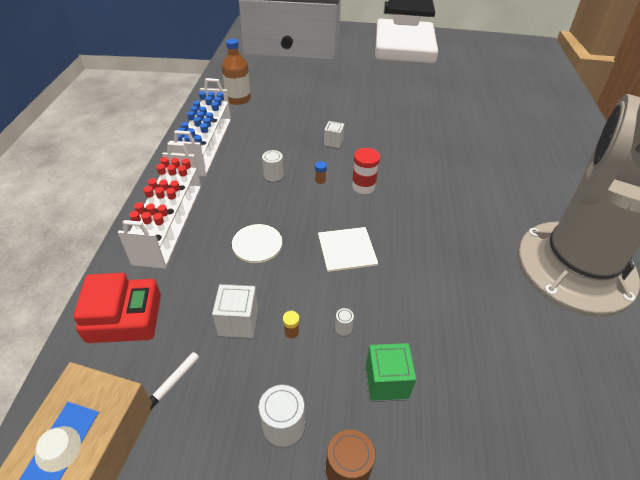

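View pics/top0.png

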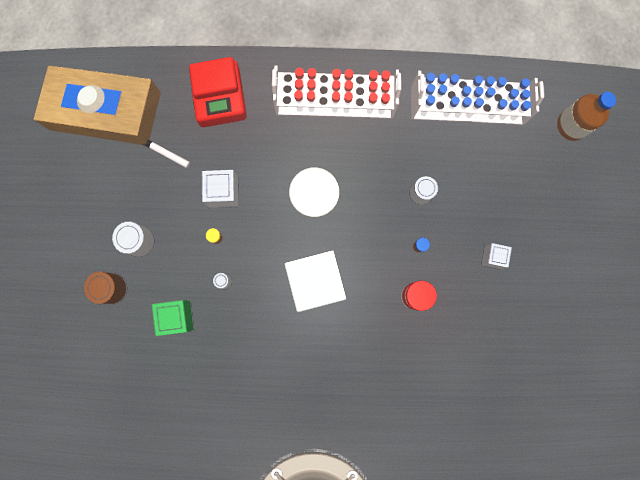

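The side view shows the following pots:
- Large square at (235,310), large round at (282,415), small round at (344,321).
- Medium round at (273,165), small square at (334,134).
- Look-alikes: green box at (390,370) and brown cylinder at (350,458). They are excluded by colour.

The top view shows the same things:
- Metal pots at large round (128,238), large square (218,187), small round (221,281), medium round (426,189) and small square (499,255).
- Tiles at round (314,192) and square (315,281).
- Look-alikes at green (171,318) and brown (100,288).

Next I'll run the networks, then refine with a silhouette fit.

```bash
cat > h.py <<'E'
import numpy as np,cv2
from scipy.spatial.transform import Rotation as R
from scipy.optimize import minimize
from bench import r
# name:(shape,outer size,height)
OBJ=dict(round_small_c=('r',.030,.040),round_medium_c=('r',.046,.056),round_large_c=('r',.062,.072),
 square_small_c=('s',.040,.048),square_large_c=('s',.060,.066),round_tile_top=('r',.1,.008),square_tile_top=('s',.1,.008))
def proj(cam,P):
    m=r.camera_model(cam); p=R.from_rotvec(m['orientation']).inv().apply(np.atleast_2d(P)-m['position'])
    s=np.c_[p[:,0],-p[:,1]]/-p[:,2:]; s=s*(1+m['k1']*(s**2).sum(1,keepdims=True))
    return s*[m['fx'],m['fy']]+[m['cx'],m['cy']]
def toworld(cam,p):
    m=r.camera_model(cam); return R.from_rotvec(m['orientation']).apply(p)+m['position']
def pts(n,x,y,z,yaw):  # z = base height
    k,d,h=OBJ[n]
    a=np.linspace(0,2*np.pi,48,endpoint=False) if k=='r' else np.pi/4+np.arange(4)*np.pi/2
    rad=d/2 if k=='r' else d/2*2**.5
    q=np.c_[x+rad*np.cos(a+yaw),y+rad*np.sin(a+yaw)]
    return np.r_[np.c_[q,0*a+z],np.c_[q,0*a+z+h]]
S=8
def sil(cam,n,q,off):
    h=cv2.convexHull(proj(cam,pts(n,*q)).astype(np.float32))[:,0]
    im=np.zeros((130*S,130*S),np.uint8); cv2.fillPoly(im,[np.round((h-off+.5)*S).astype(np.int32)],1)
    return im
def fit(n,q0,imgs,thr=105,zfree=True):
    """pose (x,y,base z,yaw) by matching silhouettes with bright, colourless masks"""
    ms=[]
    for c,im in imgs.items():
        off=np.round(proj(c,[q0[:3]])[0]).astype(int)-65
        off=np.clip(off,0,[510,350]); cr=im[off[1]:off[1]+130,off[0]:off[0]+130]
        g=cv2.resize(cr,None,fx=S,fy=S,interpolation=cv2.INTER_LINEAR).astype(int)
        m=((g.min(2)>thr)&(g.max(2)-g.min(2)<45)).astype(np.uint8)
        m=cv2.morphologyEx(m,cv2.MORPH_CLOSE,np.ones((25,25)))
        _,lab,st,_=cv2.connectedComponentsWithStats(m)
        s=sil(c,n,q0,off); k=1+np.argmax([((lab==i)&(s>0)).sum() for i in range(1,len(st))])
        ms.append((c,off,(lab==k).astype(np.uint8)))
    def cost(v):
        q=np.array(q0)+np.array(v)*[.001,.001,.001 if zfree else 0,.03]
        if OBJ[n][0]=='r': q[3]=0
        e=0
        for c,o,m in ms:
            s=sil(c,n,q,o); e+=1-(s&m).sum()/(s|m).sum()
        return e
    best=min((minimize(cost,[0,0,0,y],method='Nelder-Mead',options=dict(initial_simplex=np.array([0,0,0,y])+np.vstack([np.zeros(4),np.diag([4,4,3,6])]),xatol=.05,fatol=1e-4)) for y in ([0] if OBJ[n][0]=='r' else [-14,0,14])),key=lambda b:b.fun)
    q=np.array(q0)+best.x*[.001,.001,.001 if zfree else 0,.03]
    return q,best.fun/len(ms)
E
python3 - <<'E'
from h import *
im={}
for c in("side","top"):
    im[c]=r.grab_frame(c)
est={}
for n in list(OBJ)+['canister_c','vial_left_c','vial_right_c']:
    for c in("side","top"):
        for d in r.tip_of(n,c)[:2]:
            w=toworld(c,d['location']); print(n,c,round(d['confidence'],2),np.round(w,3),proj(c,[w])[0].round())
            if c=='top' or n not in est: est.setdefault(n,w)
for n in OBJ:
    if n not in est: continue
    hh=OBJ[n][2]
    q0=[est[n][0],est[n][1],0,0]
    for cs in (("side","top"),("top",),("side",)):
        q,f=fit(n,q0,{c:im[c] for c in cs},zfree=len(cs)>1); print(n,cs,q.round(4),round(f,3))
E
```

```text
round_small_c side 0.63 [0.447 0.19  0.019] [344. 321.]
round_small_c top 0.65 [ 0.428 -0.183  0.046] [415. 297.]
round_small_c top 0.52 [0.452 0.19  0.02 ] [222. 279.]
round_medium_c side 0.58 [ 0.639 -0.204  0.028] [273. 165.]
round_medium_c top 0.84 [ 0.64  -0.201  0.024] [422. 190.]
round_large_c side 0.76 [0.422 0.422 0.037] [352. 461.]
round_large_c side 0.61 [0.524 0.37  0.033] [282. 416.]
round_large_c top 0.96 [0.525 0.37  0.037] [133. 239.]
round_large_c top 0.67 [0.43  0.42  0.035] [106. 286.]
square_small_c side 0.75 [ 0.512 -0.35   0.023] [334. 134.]
square_small_c top 0.89 [ 0.511 -0.351  0.021] [496. 257.]
square_small_c top 0.48 [0.45  0.19  0.022] [222. 280.]
square_large_c side 0.96 [0.374 0.284 0.032] [389. 372.]
square_large_c side 0.57 [0.628 0.203 0.031] [237. 312.]
square_large_c top 0.7 [0.629 0.199 0.031] [221. 189.]
square_large_c top 0.66 [0.374 0.279 0.035] [174. 317.]
round_tile_top side 0.95 [0.635 0.015 0.006] [256. 241.]
round_tile_top side 0.74 [ 0.531 -0.201  0.022] [320. 171.]
round_tile_top top 0.94 [0.631 0.016 0.011] [314. 193.]
square_tile_top s
[... 1914 characters left out ...]
^^^^^^^^^^^^^^^^^^^^^^^^^^^^^^^^^^^^^^^^^^^^^^^^^^^^^^^^^^^^^^^^^^^^^^^^^^^^^^^^^^^^^^^^^^^^^^^^^^^^^^
    res = _minimize_neldermead(fun, x0, args, callback, bounds=bounds,
                               **options)
    fxcc = func(xcc)
    fx = function(np.copy(x), *(wrapper_args + args))
  File "h.py", line 42, in cost
    s=sil(c,n,q,o); e+=1-(s&m).sum()/(s|m).sum()
  File "h.py", line 22, in sil
    h=cv2.convexHull(proj(cam,pts(n,*q)).astype(np.float32))[:,0]
                     ~~~~^^^^^^^^^^^^^^^
  File "h.py", line 9, in proj
    m=r.camera_model(cam); p=R.from_rotvec(m['orientation']).inv().apply(np.atleast_2d(P)-m['position'])
ValueError: time passes only in moves, steps and waits
```

```bash
sed -i "s/^S=8/CM={c:r.camera_model(c) for c in('side','top')}\nS=8/; s/m=r.camera_model(cam)/m=CM[cam]/" h.py; python3 - <<'E'
from h import *
im={c:cv2.imread(f'pics/{c}0.png')[:,:,::-1] for c in CM}
for u,v in ((221,281),(221,300),(128,238),(150,245),(218,187),(218,206),(315,281),(426,189),(500,250)): print(im['top'][v,u],end=' ')
q=(.45,.19,0,0); c='top'
off=np.round(proj(c,[q[:3]])[0]).astype(int)-65
cr=im[c][off[1]:off[1]+130,off[0]:off[0]+130]; print(off,cr.shape)
g=cv2.resize(cr,None,fx=S,fy=S).astype(int); m=((g.min(2)>105)&(g.max(2)-g.min(2)<45)).astype(np.uint8)
print(m.mean()); s=sil(c,'round_small_c',q,off); print(s.mean(),(s*m).sum()/s.sum())
E
```

```text
[237 240 247] [105 105 105] [241 245 247] [117 114 111] [240 243 249] [123 119 118] [255 255 255] [239 241 247] [242 244 250] [159 215] (130, 130, 3)
0.6873650147928994
0.014014423076923077 0.98845494128513
```

```bash
python3 - <<'E'
s=open('h.py').read()
s=s.replace("P=pts","P=pts").replace("h=cv2.convexHull(proj(cam,pts(n,*q)).astype(np.float32))[:,0]",
"P=pts(n,*q); P=P[len(P)//2:] if cam=='top' else P  # top camera: upper face only\n    h=cv2.convexHull(proj(cam,P).astype(np.float32))[:,0]")
s=s.replace("thr=105,zfree","thr=dict(top=185,side=120),zfree").replace(">thr)",">thr[c])")
open('h.py','w').write(s)
E
cat > m.py <<'E'
from h import *
im={c:cv2.imread(f'pics/{c}0.png')[:,:,::-1] for c in CM}
E0=dict(round_small_c=(.45,.19),round_medium_c=(.64,-.202),round_large_c=(.525,.37),square_small_c=(.511,-.351),square_large_c=(.628,.2),round_tile_top=(.633,.015),square_tile_top=(.458,.008))
for n in OBJ:
    for cs in (("side","top"),("top",),("side",)):
        q,f=fit(n,[*E0[n],0,0],{c:im[c] for c in cs},zfree=len(cs)>1); print(n,cs,q.round(4),round(f,3))
    q,f=fit(n,[*E0[n],0,0],im,zfree=False)
    for c in CM:
        a=im[c].copy() if c+'o' not in globals() else globals()[c+'o']
        P=pts(n,*q); k=len(P)//2
        for Q in(P[:k],P[k:]): cv2.polylines(a,[np.round(proj(c,Q)*16).astype(np.int32)],True,(255,0,0),1,cv2.LINE_AA,4)
        globals()[c+'o']=a
o=np.vstack([cv2.resize(topo[150:310,90:530],None,fx=1.8,fy=1.8),cv2.resize(sideo[110:450,180:420],(240,340))[:, :].repeat(1,0) if 0 else np.zeros((1,792,3),np.uint8)])
cv2.imwrite('pics/o1.png',o[:,:,::-1]); cv2.imwrite('pics/o2.png',cv2.resize(sideo[110:450,180:420],None,fx=1.7,fy=1.7)[:,:,::-1])
E
python3 m.py
```

```text
round_small_c ('side', 'top') [4.489e-01 1.908e-01 2.000e-04 1.263e-01] 0.064
round_small_c ('top',) [0.4492 0.191  0.     0.097 ] 0.06
round_small_c ('side',) [0.4488 0.1903 0.     0.1683] 0.064
round_medium_c ('side', 'top') [ 0.6393 -0.2011  0.0013  0.1202] 0.051
round_medium_c ('top',) [ 0.6392 -0.2014  0.      0.1392] 0.039
round_medium_c ('side',) [ 0.6403 -0.2034  0.      0.0247] 0.052
round_large_c ('side', 'top') [ 5.243e-01  3.695e-01 -3.000e-04  1.405e-01] 0.034
round_large_c ('top',) [0.5243 0.3696 0.     0.1473] 0.028
round_large_c ('side',) [0.5242 0.3695 0.     0.112 ] 0.04
square_small_c ('side', 'top') [ 0.5125 -0.3491  0.0025 -0.1677] 0.048
square_small_c ('top',) [ 0.5125 -0.3499  0.     -0.172 ] 0.018
square_small_c ('side',) [ 0.5141 -0.3532  0.     -0.1384] 0.05
square_large_c ('side', 'top') [6.296e-01 2.006e-01 6.000e-04 6.600e-02] 0.051
square_large_c ('top',) [0.6295 0.2008 0.     0.0605] 0.01
square_large_c ('side',) [0.6313 0.2003 0.     0.0687] 0.07
round_tile_top ('side', 'top') [ 6.339e-01  1.610e-02 -6.000e-04  1.183e-01] 0.014
round_tile_top ('top',) [0.6336 0.0159 0.     0.0984] 0.008
round_tile_top ('side',) [0.6342 0.0167 0.     0.0894] 0.014
square_tile_top ('side', 'top') [ 0.4548  0.0087 -0.0006  0.2894] 0.01
square_tile_top ('top',) [0.4548 0.0087 0.     0.2876] 0.008
square_tile_top ('side',) [0.455  0.0094 0.     0.2882] 0.012
```

View pics/o1.png

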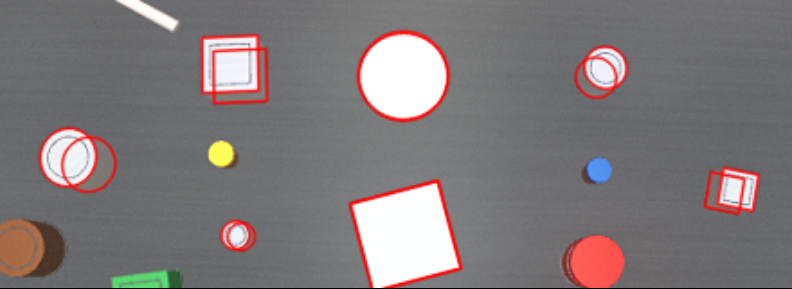

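```bash
cat > goto.py <<'E'
# usage: goto.py x y zgrasp yaw_deg : yaw of the closing line (tool y) in world; prints turn and total tool-frame shift after turning
import sys; from h import *
o=r.get_obs(); Rm=R.from_rotvec(o['orientation']).as_matrix(); p=np.array(o['tcp_pos'])
x,y,z,yw=map(float,sys.argv[1:5]); yw=np.radians(yw)
print('clock',round(o['clock'],2),'tcp',p.round(4),'grasp z',round(p[2]+.155*Rm[2,2],4),'zaxis',Rm[:,2].round(4),'yaw y',round(np.degrees(np.arctan2(Rm[1,1],Rm[0,1])),2),'j7',round(o['joints'][6],3),'w',round(o['grip_width'],4))
for s in(0,np.pi):
    Y=np.array([np.cos(yw+s),np.sin(yw+s),0]); Z=np.array([0,0,-1.]); T=np.c_[np.cross(Y,Z),Y,Z]
    w=R.from_matrix(Rm.T@T).as_rotvec(degrees=True); d=T.T@(np.array([x,y,z+.155])-p)
    print('turn',w.round(2),'shift',d.round(4))
E
python3 goto.py .449 .191 .2 0
```

```text
clock 1.2 tcp [0.302  0.6037 0.4047] grasp z 0.2497 zaxis [-0. -0. -1.] yaw y 63.42 j7 -0.083 w 0.0852
turn [-0.    0.   63.42] shift [-0.4127  0.147   0.0497]
turn [  -0.     -0.   -116.58] shift [ 0.4127 -0.147   0.0497]
```

The overlay fits the metal pots and both tiles. The brown cylinder (18,248 in this crop) and the green box (145,282) are look-alikes by colour, so I'll leave them alone.

I'll keep the current yaw of about 63° for the round pots.

```bash
python3 goto.py .449 .191 .12 63.42; python3 - <<'E'
E
```

```text
clock 1.2 tcp [0.302  0.6037 0.4047] grasp z 0.2497 zaxis [-0. -0. -1.] yaw y 63.42 j7 -0.083 w 0.0852
turn [-0. -0.  0.] shift [-0.3161 -0.3033  0.1297]
turn [   0.   -0. -180.] shift [0.3161 0.3033 0.1297]
```

Call:
arm_command:
  plan:
    - {"tx":-0.026,"ty":-0.025,"tz":0.008}
    - {"tx":-0.026,"ty":-0.025,"tz":0.008}
    - {"tx":-0.026,"ty":-0.025,"tz":0.008}
    - {"tx":-0.026,"ty":-0.025,"tz":0.008}
    - {"tx":-0.026,"ty":-0.025,"tz":0.008}
    - {"tx":-0.026,"ty":-0.025,"tz":0.008}
    - {"tx":-0.026,"ty":-0.025,"tz":0.008}
    - {"tx":-0.026,"ty":-0.025,"tz":0.008}
    - {"tx":-0.026,"ty":-0.025,"tz":0.008}
    - {"tx":-0.026,"ty":-0.025,"tz":0.008}
  squeeze: 40

```text
invalid input at $.plan[0]: expected keys claw, tx, ty, tz, ax, ay, az
```

```bash
python3 goto.py .449 .191 .025 63.42
```

```text
clock 1.2 tcp [0.302  0.6037 0.4047] grasp z 0.2497 zaxis [-0. -0. -1.] yaw y 63.42 j7 -0.083 w 0.0852
turn [-0. -0.  0.] shift [-0.3161 -0.3033  0.2247]
turn [   0.   -0. -180.] shift [0.3161 0.3033 0.2247]
```

Every key must be present in each row.

Call:
arm_command:
  plan:
    - {"claw":0,"tx":-0.026,"ty":-0.025,"tz":0.008,"ax":0,"ay":0,"az":0}
    - {"claw":0,"tx":-0.026,"ty":-0.025,"tz":0.008,"ax":0,"ay":0,"az":0}
    - {"claw":0,"tx":-0.026,"ty":-0.025,"tz":0.008,"ax":0,"ay":0,"az":0}
    - {"claw":0,"tx":-0.026,"ty":-0.025,"tz":0.008,"ax":0,"ay":0,"az":0}
    - {"claw":0,"tx":-0.026,"ty":-0.025,"tz":0.008,"ax":0,"ay":0,"az":0}
    - {"claw":0,"tx":-0.026,"ty":-0.025,"tz":0.008,"ax":0,"ay":0,"az":0}
    - {"claw":0,"tx":-0.026,"ty":-0.025,"tz":0.008,"ax":0,"ay":0,"az":0}
    - {"claw":0,"tx":-0.026,"ty":-0.025,"tz":0.008,"ax":0,"ay":0,"az":0}
    - {"claw":0,"tx":-0.026,"ty":-0.025,"tz":0.008,"ax":0,"ay":0,"az":0}
    - {"claw":0,"tx":-0.026,"ty":-0.025,"tz":0.008,"ax":0,"ay":0,"az":0}
  squeeze: 40

```text
clock: 2.03
tcp_pos: [0.423, 0.2622, 0.3247]
orientation: [0.722, 3.057, 0.001]
contact_force: [0.1, 0.0, 0.1]
grip_width: 0.0853
gripper_force: 0.0
```

```bash
python3 goto.py .449 .191 .025 63.42
```

```text
clock 2.03 tcp [0.423  0.2622 0.3247] grasp z 0.1697 zaxis [ 6.e-04  6.e-04 -1.e+00] yaw y 63.44 j7 0.469 w 0.0853
turn [0.05 0.02 0.02] shift [-0.0551 -0.052   0.1447]
turn [-3.0000e-02  7.0000e-02 -1.7998e+02] shift [0.0551 0.052  0.1447]
```

Call:
arm_command:
  plan:
    - {"claw":0,"tx":-0.0275,"ty":-0.026,"tz":0,"ax":0,"ay":0,"az":0}
    - {"claw":0,"tx":-0.0275,"ty":-0.026,"tz":0,"ax":0,"ay":0,"az":0}
    - {"claw":0,"tx":0,"ty":0,"tz":0.0,"ax":0,"ay":0,"az":0}
    - {"claw":0,"tx":0,"ty":0,"tz":0.03,"ax":0,"ay":0,"az":0}
    - {"claw":0,"tx":0,"ty":0,"tz":0.03,"ax":0,"ay":0,"az":0}
    - {"claw":0,"tx":0,"ty":0,"tz":0.03,"ax":0,"ay":0,"az":0}
    - {"claw":0,"tx":0,"ty":0,"tz":0.03,"ax":0,"ay":0,"az":0}
    - {"claw":0,"tx":0,"ty":0,"tz":0.0245,"ax":0,"ay":0,"az":0}
    - {"claw":0,"tx":0,"ty":0,"tz":0,"ax":0,"ay":0,"az":0}
    - {"claw":0.3,"tx":0,"ty":0,"tz":0,"ax":0,"ay":0,"az":0}

```text
clock: 2.87
tcp_pos: [0.4483, 0.1927, 0.1797]
orientation: [-0.722, -3.056, 0.003]
contact_force: [1.0, -0.7, -0.1]
grip_width: 0.0753
gripper_force: 0.0
```

Call:
arm_command:
  plan:
    - {"claw":1,"tx":0,"ty":0,"tz":0,"ax":0,"ay":0,"az":0}
    - {"claw":1,"tx":0,"ty":0,"tz":0,"ax":0,"ay":0,"az":0}
    - {"claw":1,"tx":0,"ty":0,"tz":0,"ax":0,"ay":0,"az":0}
    - {"claw":1,"tx":0,"ty":0,"tz":0,"ax":0,"ay":0,"az":0}
    - {"claw":1,"tx":0,"ty":0,"tz":0,"ax":0,"ay":0,"az":0}
    - {"claw":1,"tx":0,"ty":0,"tz":0,"ax":0,"ay":0,"az":0}
    - {"claw":1,"tx":0,"ty":0,"tz":0,"ax":0,"ay":0,"az":0}
    - {"claw":1,"tx":0,"ty":0,"tz":0,"ax":0,"ay":0,"az":0}
    - {"claw":1,"tx":0,"ty":0,"tz":0,"ax":0,"ay":0,"az":0}
    - {"claw":1,"tx":0,"ty":0,"tz":0,"ax":0,"ay":0,"az":0}

```text
clock: 3.7
tcp_pos: [0.4492, 0.193, 0.1817]
orientation: [0.722, 3.056, 0.003]
contact_force: [-1.2, 0.6, 8.8]
grip_width: 0.0293
gripper_force: 38.8
```

```bash
python3 goto.py .634 .016 .15 63.42
```

```text
clock 3.7 tcp [0.4492 0.193  0.1817] grasp z 0.0267 zaxis [ 0.0021  0.0014 -1.    ] yaw y 63.43 j7 0.675 w 0.0293
turn [0.13 0.07 0.01] shift [-0.2445 -0.0756 -0.1233]
turn [-1.1000e-01  2.0000e-01 -1.7999e+02] shift [ 0.2445  0.0756 -0.1233]
```

Call:
arm_command:
  plan:
    - {"claw":1,"tx":0,"ty":0,"tz":-0.02,"ax":0,"ay":0,"az":0}
    - {"claw":1,"tx":0,"ty":0,"tz":-0.035,"ax":0,"ay":0,"az":0}
    - {"claw":1,"tx":0,"ty":0,"tz":-0.035,"ax":0,"ay":0,"az":0}
    - {"claw":1,"tx":-0.015,"ty":-0.005,"tz":-0.03,"ax":0,"ay":0,"az":0}
    - {"claw":1,"tx":-0.035,"ty":-0.011,"tz":0,"ax":0,"ay":0,"az":0}
    - {"claw":1,"tx":-0.039,"ty":-0.012,"tz":0,"ax":0,"ay":0,"az":0}
    - {"claw":1,"tx":-0.039,"ty":-0.012,"tz":0,"ax":0,"ay":0,"az":0}
    - {"claw":1,"tx":-0.039,"ty":-0.012,"tz":0,"ax":0,"ay":0,"az":0}
    - {"claw":1,"tx":-0.039,"ty":-0.012,"tz":0,"ax":0,"ay":0,"az":0}
    - {"claw":1,"tx":-0.0385,"ty":-0.012,"tz":0,"ax":0,"ay":0,"az":0}

```text
clock: 4.53
tcp_pos: [0.6343, 0.0137, 0.3011]
orientation: [0.722, 3.057, 0.001]
contact_force: [-0.5, 0.4, -0.5]
grip_width: 0.0289
gripper_force: 39.8
```

```bash
python3 - <<'E'
from h import *
cv2.imwrite('pics/s1.png',r.grab_frame('side')[90:340,150:470,::-1]); cv2.imwrite('pics/t1.png',r.grab_frame('top')[:,:,::-1])
E
python3 goto.py .634 .016 .033 63.42
```

```text
clock 4.63 tcp [0.6365 0.0083 0.3015] grasp z 0.1465 zaxis [ 0.0051 -0.004  -1.    ] yaw y 62.92 j7 1.095 w 0.029
turn [-0.07  0.36 -0.49] shift [0.0056 0.0057 0.1135]
turn [5.700e-01 1.100e-01 1.795e+02] shift [-0.0056 -0.0057  0.1135]
```

View pics/s1.png

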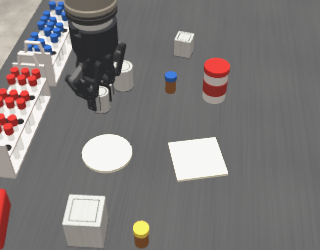

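The held pot hangs upright at crop (101,98), short of the tile in image terms because it is high up. I'll lower it part way and let it settle.

Call:
arm_command:
  plan:
    - {"claw":1,"tx":0,"ty":0,"tz":0.02,"ax":0,"ay":0,"az":0}
    - {"claw":1,"tx":0,"ty":0,"tz":0.02,"ax":0,"ay":0,"az":0}
    - {"claw":1,"tx":0,"ty":0,"tz":0.02,"ax":0,"ay":0,"az":0}
    - {"claw":1,"tx":0,"ty":0,"tz":0.02,"ax":0,"ay":0,"az":0}
    - {"claw":1,"tx":0,"ty":0,"tz":0,"ax":0,"ay":0,"az":0}
    - {"claw":1,"tx":0,"ty":0,"tz":0,"ax":0,"ay":0,"az":0}
    - {"claw":1,"tx":0,"ty":0,"tz":0,"ax":0,"ay":0,"az":0}
    - {"claw":1,"tx":0,"ty":0,"tz":0,"ax":0,"ay":0,"az":0}
    - {"claw":1,"tx":0,"ty":0,"tz":0,"ax":0,"ay":0,"az":0}
    - {"claw":1,"tx":0,"ty":0,"tz":0,"ax":0,"ay":0,"az":0}

```text
clock: 5.47
tcp_pos: [0.6336, 0.0154, 0.2214]
orientation: [0.722, 3.056, 0.001]
contact_force: [0.2, -0.0, -0.9]
grip_width: 0.0291
gripper_force: 39.8
```

```bash
cat > held.py <<'E'
# find held pot: fit silhouette in side view. args: name grasp_dz(height of grasp pt above rim)
import sys; from h import *
n,dz=sys.argv[1],float(sys.argv[2]); o=r.get_obs(); p=np.array(o['tcp_pos']); p=p+.155*R.from_rotvec(o['orientation']).as_matrix()[:,2]
im=r.grab_frame('side'); cv2.imwrite(f"pics/held{int(o['clock']*10)}.png",im[:,:,::-1])
a=im.copy(); P=pts(n,p[0],p[1],p[2]-dz,float(sys.argv[3])); k=len(P)//2
for Q in(P[:k],P[k:]): cv2.polylines(a,[np.round(proj('side',Q)*16).astype(np.int32)],True,(255,0,0),1,cv2.LINE_AA,4)
u,v=proj('side',[p])[0].astype(int); u=max(60,u); v=max(60,v)
cv2.imwrite('pics/ov.png',np.hstack([cv2.resize(b[v-60:v+60,u-60:u+60,::-1],None,fx=3,fy=3) for b in(im,a)]))
E
python3 goto.py .634 .016 .033 63.42; python3 held.py round_small_c .025 0
```

```text
clock 5.47 tcp [0.6336 0.0154 0.2214] grasp z 0.0664 zaxis [ 1.8e-03  3.0e-04 -1.0e+00] yaw y 63.42 j7 1.112 w 0.0291
turn [0.06 0.09 0.  ] shift [-0.0001  0.0007  0.0334]
turn [-1.4e-01  1.0e-01 -1.8e+02] shift [ 0.0001 -0.0007  0.0334]
```

View pics/ov.png

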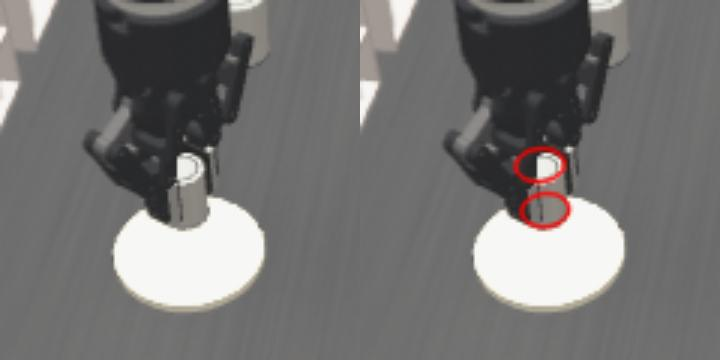

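Held pot matches the expected outline to within about 1 px, so I'll place it.

Call:
arm_command:
  plan:
    - {"claw":1,"tx":0,"ty":0.0005,"tz":0.012,"ax":0,"ay":0,"az":0}
    - {"claw":1,"tx":0,"ty":0,"tz":0.012,"ax":0,"ay":0,"az":0}
    - {"claw":1,"tx":0,"ty":0,"tz":0.0075,"ax":0,"ay":0,"az":0}
    - {"claw":1,"tx":0,"ty":0,"tz":0,"ax":0,"ay":0,"az":0}
    - {"claw":1,"tx":0,"ty":0,"tz":0,"ax":0,"ay":0,"az":0}
    - {"claw":1,"tx":0,"ty":0,"tz":0,"ax":0,"ay":0,"az":0}
    - {"claw":0,"tx":0,"ty":0,"tz":0,"ax":0,"ay":0,"az":0}
    - {"claw":0,"tx":0,"ty":0,"tz":0,"ax":0,"ay":0,"az":0}
    - {"claw":0,"tx":0,"ty":0,"tz":0,"ax":0,"ay":0,"az":0}
    - {"claw":0,"tx":0,"ty":0,"tz":0,"ax":0,"ay":0,"az":0}

```text
clock: 6.35
tcp_pos: [0.6333, 0.0158, 0.1882]
orientation: [-0.722, -3.057, 0.0]
contact_force: [0.5, -0.8, -0.0]
grip_width: 0.0759
gripper_force: 0.0
```

Call:
arm_command:
  plan:
    - {"claw":0,"tx":0,"ty":0,"tz":0,"ax":0,"ay":0,"az":0}
    - {"claw":0,"tx":0,"ty":0,"tz":0,"ax":0,"ay":0,"az":0}
    - {"claw":0,"tx":0,"ty":0,"tz":-0.02,"ax":0,"ay":0,"az":0}
    - {"claw":0,"tx":0,"ty":0,"tz":-0.035,"ax":0,"ay":0,"az":0}
    - {"claw":0,"tx":0,"ty":0,"tz":-0.035,"ax":0,"ay":0,"az":0}
    - {"claw":0,"tx":-0.01,"ty":-0.02,"tz":-0.02,"ax":0,"ay":0,"az":0}
    - {"claw":0,"tx":-0.018,"ty":-0.033,"tz":0,"ax":0,"ay":0,"az":0}
    - {"claw":0,"tx":-0.018,"ty":-0.033,"tz":0,"ax":0,"ay":0,"az":0}
    - {"claw":0,"tx":-0.018,"ty":-0.033,"tz":0,"ax":0,"ay":0,"az":0}
    - {"claw":0,"tx":-0.018,"ty":-0.033,"tz":0,"ax":0,"ay":0,"az":0}

```text
clock: 7.18
tcp_pos: [0.6386, -0.1584, 0.2991]
orientation: [0.721, 3.057, 0.0]
contact_force: [0.6, -0.3, -0.4]
grip_width: 0.0854
gripper_force: 0.0
```

```bash
python3 goto.py .6393 -.202 .036 63.42; python3 - <<'E'
from h import *
im={c:r.grab_frame(c) for c in CM}
for c in CM: cv2.imwrite(f'pics/{c}1.png',im[c][:,:,::-1])
cv2.imwrite('pics/ov1.png',cv2.resize(im['top'][130:260,220:480,::-1],None,fx=3,fy=3))
E
```

```text
clock 7.18 tcp [ 0.6386 -0.1584  0.2991] grasp z 0.1441 zaxis [ 6.e-04  0.e+00 -1.e+00] yaw y 63.45 j7 1.376 w 0.0854
turn [0.02 0.03 0.03] shift [-0.0201 -0.0387  0.1081]
turn [-5.0000e-02  3.0000e-02 -1.7997e+02] shift [0.0201 0.0387 0.1081]
```

View pics/ov1.png

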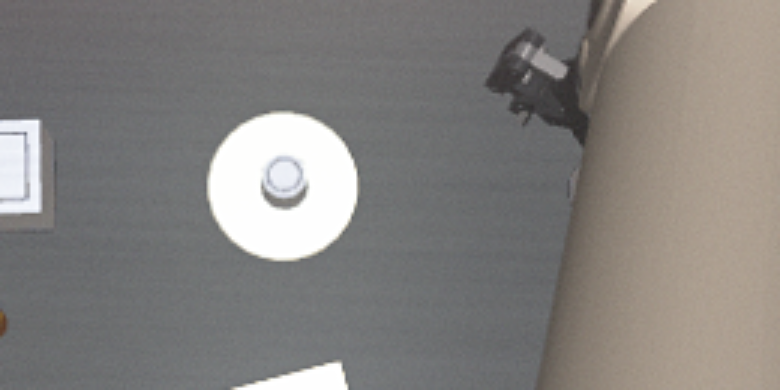

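The small pot stands on the round tile: its top is at (284,174), with the tile centre at (283,186), and the offset is parallax. Next is the medium pot.

Call:
arm_command:
  plan:
    - {"claw":0,"tx":-0.01,"ty":-0.0195,"tz":0,"ax":0,"ay":0,"az":0}
    - {"claw":0,"tx":-0.01,"ty":-0.0195,"tz":0,"ax":0,"ay":0,"az":0}
    - {"claw":0,"tx":0,"ty":0,"tz":0,"ax":0,"ay":0,"az":0}
    - {"claw":0,"tx":0,"ty":0,"tz":0.02,"ax":0,"ay":0,"az":0}
    - {"claw":0,"tx":0,"ty":0,"tz":0.03,"ax":0,"ay":0,"az":0}
    - {"claw":0,"tx":0,"ty":0,"tz":0.03,"ax":0,"ay":0,"az":0}
    - {"claw":0,"tx":0,"ty":0,"tz":0.028,"ax":0,"ay":0,"az":0}
    - {"claw":0,"tx":0,"ty":0,"tz":0,"ax":0,"ay":0,"az":0}
    - {"claw":0,"tx":0,"ty":0,"tz":0,"ax":0,"ay":0,"az":0}
    - {"claw":0,"tx":0,"ty":0,"tz":0,"ax":0,"ay":0,"az":0}

```text
clock: 8.12
tcp_pos: [0.6399, -0.2008, 0.1922]
orientation: [0.722, 3.056, -0.0]
contact_force: [0.8, -0.5, 0.7]
grip_width: 0.0855
gripper_force: 0.0
```

Call:
arm_command:
  plan:
    - {"claw":1,"tx":0,"ty":0,"tz":0,"ax":0,"ay":0,"az":0}
    - {"claw":1,"tx":0,"ty":0,"tz":0,"ax":0,"ay":0,"az":0}
    - {"claw":1,"tx":0,"ty":0,"tz":0,"ax":0,"ay":0,"az":0}
    - {"claw":1,"tx":0,"ty":0,"tz":0,"ax":0,"ay":0,"az":0}
    - {"claw":1,"tx":0,"ty":0,"tz":0,"ax":0,"ay":0,"az":0}
    - {"claw":1,"tx":0,"ty":0,"tz":0,"ax":0,"ay":0,"az":0}
    - {"claw":1,"tx":0,"ty":0,"tz":0,"ax":0,"ay":0,"az":0}
    - {"claw":1,"tx":0,"ty":0,"tz":0,"ax":0,"ay":0,"az":0}
    - {"claw":1,"tx":0,"ty":0,"tz":0,"ax":0,"ay":0,"az":0}
    - {"claw":1,"tx":0,"ty":0,"tz":0,"ax":0,"ay":0,"az":0}

```text
clock: 8.95
tcp_pos: [0.6398, -0.2008, 0.1923]
orientation: [0.722, 3.055, 0.0]
contact_force: [-1.1, 0.4, 5.8]
grip_width: 0.0452
gripper_force: 40.3
```

```bash
python3 goto.py .634 .016 .15 63.42; python3 - <<'E'
from h import *
im={'side':cv2.imread('pics/side1.png')[:,:,::-1]}
cv2.imwrite('pics/tmp.png',im['side'][:,:,::-1])
# small pot centre on the tile, top view: top face by local threshold (bluish vs pure white)
t=cv2.imread('pics/top1.png')[150:230,270:360].astype(int)
m=((t.min(2)>150)&(t.min(2)<248)).astype(np.uint8); print([(s[:5],c+[270,150]) for s,c in zip(*cv2.connectedComponentsWithStats(m)[2:]) if s[4]>60])
print(proj('top',[[.634,.016,.048],[.634,.016,.008]]))
E
```

```text
clock 8.95 tcp [ 0.6398 -0.2008  0.1923] grasp z 0.0373 zaxis [ 2.2e-03 -3.0e-04 -1.0e+00] yaw y 63.42 j7 1.465 w 0.0452
turn [ 0.04  0.12 -0.  ] shift [ 0.1022  0.1913 -0.1127]
turn [ 1.9e-01 -7.0e-02  1.8e+02] shift [-0.1022 -0.1913 -0.1127]
[(array([   0,    0,   90,   80, 6867], dtype=int32), array([314.58074851, 189.47080239])), (array([19, 17, 46, 50, 99], dtype=int32), array([304.54545455, 188.55555556])), (array([ 37,  31,  16,  19, 207], dtype=int32), array([314.38164251, 189.11594203]))]
[[313.68462414 187.25116091]
 [313.75624726 191.1997219 ]]
```

Call:
arm_command:
  plan:
    - {"claw":1,"tx":0,"ty":0,"tz":-0.02,"ax":0,"ay":0,"az":0}
    - {"claw":1,"tx":0,"ty":0,"tz":-0.035,"ax":0,"ay":0,"az":0}
    - {"claw":1,"tx":0,"ty":0,"tz":-0.035,"ax":0,"ay":0,"az":0}
    - {"claw":1,"tx":0.01,"ty":0.019,"tz":-0.02,"ax":0,"ay":0,"az":0}
    - {"claw":1,"tx":0.018,"ty":0.034,"tz":0,"ax":0,"ay":0,"az":0}
    - {"claw":1,"tx":0.018,"ty":0.034,"tz":0,"ax":0,"ay":0,"az":0}
    - {"claw":1,"tx":0.018,"ty":0.034,"tz":0,"ax":0,"ay":0,"az":0}
    - {"claw":1,"tx":0.018,"ty":0.034,"tz":0,"ax":0,"ay":0,"az":0}
    - {"claw":1,"tx":0.013,"ty":0.024,"tz":0,"ax":0,"ay":0,"az":0}
    - {"claw":1,"tx":0.007,"ty":0.012,"tz":0,"ax":0,"ay":0,"az":0}

```text
clock: 9.78
tcp_pos: [0.6331, 0.0213, 0.301]
orientation: [-0.713, -3.059, -0.004]
contact_force: [0.4, 0.4, -1.3]
grip_width: 0.0451
gripper_force: 41.2
```

Call:
arm_command:
  plan:
    - {"claw":1,"tx":0,"ty":0,"tz":0,"ax":0,"ay":0,"az":0}
    - {"claw":1,"tx":0,"ty":0,"tz":0,"ax":0,"ay":0,"az":0}
    - {"claw":1,"tx":0,"ty":0,"tz":0.015,"ax":0,"ay":0,"az":0}
    - {"claw":1,"tx":0,"ty":0,"tz":0.015,"ax":0,"ay":0,"az":0}
    - {"claw":1,"tx":0,"ty":0,"tz":0.01,"ax":0,"ay":0,"az":0}
    - {"claw":1,"tx":0,"ty":0,"tz":0.005,"ax":0,"ay":0,"az":0}
    - {"claw":1,"tx":0,"ty":0,"tz":0,"ax":0,"ay":0,"az":0}
    - {"claw":1,"tx":0,"ty":0,"tz":0,"ax":0,"ay":0,"az":0}
    - {"claw":1,"tx":0,"ty":0,"tz":0,"ax":0,"ay":0,"az":0}
    - {"claw":1,"tx":0,"ty":0,"tz":0,"ax":0,"ay":0,"az":0}

```text
clock: 10.62
tcp_pos: [0.6339, 0.0156, 0.2565]
orientation: [0.722, 3.056, 0.001]
contact_force: [-0.3, 0.6, -0.5]
grip_width: 0.0449
gripper_force: 41.2
```

```bash
python3 goto.py .634 .015 .0453 63.42; python3 held.py round_medium_c .037 0
```

```text
clock 10.62 tcp [0.6339 0.0156 0.2565] grasp z 0.1015 zaxis [ 1.4e-03  1.0e-04 -1.0e+00] yaw y 63.41 j7 1.105 w 0.0449
turn [ 0.04  0.07 -0.01] shift [-0.0004 -0.0004  0.0562]
turn [ 1.1000e-01 -7.0000e-02  1.7999e+02] shift [0.0004 0.0004 0.0562]
```

View pics/ov.png

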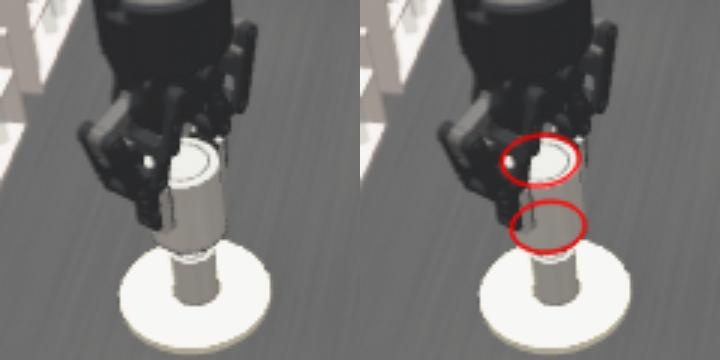

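The medium pot hangs over the small one with outlines matching within 1 px, so I'll lower and release.

Call:
arm_command:
  plan:
    - {"claw":1,"tx":0,"ty":0,"tz":0.014,"ax":0,"ay":0,"az":0}
    - {"claw":1,"tx":0,"ty":0,"tz":0.014,"ax":0,"ay":0,"az":0}
    - {"claw":1,"tx":0,"ty":0,"tz":0.014,"ax":0,"ay":0,"az":0}
    - {"claw":1,"tx":0,"ty":0,"tz":0.01,"ax":0,"ay":0,"az":0}
    - {"claw":1,"tx":0,"ty":0,"tz":0.003,"ax":0,"ay":0,"az":0}
    - {"claw":1,"tx":0,"ty":0,"tz":0,"ax":0,"ay":0,"az":0}
    - {"claw":1,"tx":0,"ty":0,"tz":0,"ax":0,"ay":0,"az":0}
    - {"claw":1,"tx":0,"ty":0,"tz":0,"ax":0,"ay":0,"az":0}
    - {"claw":1,"tx":0,"ty":0,"tz":0,"ax":0,"ay":0,"az":0}
    - {"claw":1,"tx":0,"ty":0,"tz":0,"ax":0,"ay":0,"az":0}

```text
clock: 11.5
tcp_pos: [0.6334, 0.0158, 0.2005]
orientation: [-0.722, -3.057, 0.0]
contact_force: [-0.4, 1.0, -0.5]
grip_width: 0.0448
gripper_force: 40.9
```

```bash
python3 goto.py .634 .015 .0453 63.42; python3 held.py round_medium_c .037 0
```

```text
clock 11.5 tcp [0.6334 0.0158 0.2005] grasp z 0.0455 zaxis [-2.e-04 -1.e-04 -1.e+00] yaw y 63.43 j7 1.118 w 0.0448
turn [-0.01 -0.01  0.01] shift [-0.0008 -0.0005  0.0002]
turn [ 1.0000e-02 -1.0000e-02 -1.7999e+02] shift [0.0008 0.0005 0.0002]
```

Call:
arm_command:
  plan:
    - {"claw":1,"tx":0,"ty":0,"tz":0.001,"ax":0,"ay":0,"az":0}
    - {"claw":0,"tx":0,"ty":0,"tz":0,"ax":0,"ay":0,"az":0}
    - {"claw":0,"tx":0,"ty":0,"tz":0,"ax":0,"ay":0,"az":0}
    - {"claw":0,"tx":0,"ty":0,"tz":0,"ax":0,"ay":0,"az":0}
    - {"claw":0,"tx":0,"ty":0,"tz":0,"ax":0,"ay":0,"az":0}
    - {"claw":0,"tx":0,"ty":0,"tz":0,"ax":0,"ay":0,"az":0}
    - {"claw":0,"tx":0,"ty":0,"tz":-0.02,"ax":0,"ay":0,"az":0}
    - {"claw":0,"tx":0,"ty":0,"tz":-0.035,"ax":0,"ay":0,"az":0}
    - {"claw":0,"tx":0,"ty":0,"tz":-0.035,"ax":0,"ay":0,"az":0}
    - {"claw":0,"tx":0.01,"ty":0.011,"tz":-0.02,"ax":0,"ay":0,"az":0}

```text
clock: 12.38
tcp_pos: [0.6307, 0.0266, 0.3135]
orientation: [0.728, 3.051, -0.001]
contact_force: [1.3, -0.7, 0.9]
grip_width: 0.0856
gripper_force: 0.0
```

Call:
arm_command:
  plan:
    - {"claw":0,"tx":0.024,"ty":0.0251,"tz":0,"ax":0,"ay":0,"az":0}
    - {"claw":0,"tx":0.024,"ty":0.0251,"tz":0,"ax":0,"ay":0,"az":0}
    - {"claw":0,"tx":0.024,"ty":0.0251,"tz":0,"ax":0,"ay":0,"az":0}
    - {"claw":0,"tx":0.024,"ty":0.0251,"tz":0,"ax":0,"ay":0,"az":0}
    - {"claw":0,"tx":0.024,"ty":0.0251,"tz":0,"ax":0,"ay":0,"az":0}
    - {"claw":0,"tx":0.024,"ty":0.0251,"tz":0,"ax":0,"ay":0,"az":0}
    - {"claw":0,"tx":0.024,"ty":0.0251,"tz":0,"ax":0,"ay":0,"az":0}
    - {"claw":0,"tx":0.024,"ty":0.0251,"tz":0,"ax":0,"ay":0,"az":0}
    - {"claw":0,"tx":0.024,"ty":0.0251,"tz":0,"ax":0,"ay":0,"az":0}
    - {"claw":0,"tx":0.024,"ty":0.0251,"tz":0,"ax":0,"ay":0,"az":0}

```text
clock: 13.22
tcp_pos: [0.5263, 0.3635, 0.3098]
orientation: [0.722, 3.057, 0.0]
contact_force: [1.3, -0.2, 0.8]
grip_width: 0.0854
gripper_force: 0.0
```

```bash
python3 goto.py .5243 .3696 .045 63.42; python3 - <<'E'
from h import *
im={c:r.grab_frame(c) for c in CM}
for c in CM: cv2.imwrite(f'pics/{c}2.png',im[c][:,:,::-1])
t=im['top'][150:230,270:360].astype(int)
m=((t.min(2)>150)&(t.min(2)<248)).astype(np.uint8); print([(s[:5],c+[270,150]) for s,c in zip(*cv2.connectedComponentsWithStats(m)[2:]) if s[4]>60])
P=proj('top',pts('round_medium_c',.634,.016,.008,0)[48:]); print(P.min(0),P.max(0))
E
```

```text
clock 13.22 tcp [0.5263 0.3635 0.3098] grasp z 0.1548 zaxis [ 1.e-04  1.e-04 -1.e+00] yaw y 63.42 j7 0.487 w 0.0854
turn [0.01 0.   0.  ] shift [0.0045 0.0046 0.1098]
turn [-0.0e+00  1.0e-02 -1.8e+02] shift [-0.0045 -0.0046  0.1098]
[(array([   0,    0,   90,   80, 6625], dtype=int32), array([314.58792453, 189.60573585])), (array([19, 17, 46, 49, 88], dtype=int32), array([303.57954545, 185.02272727])), (array([ 33,  25,  24,  27, 437], dtype=int32), array([314.43478261, 186.98169336]))]
[301.62799116 173.83006998] [325.68388705 197.43037257]
```

Call:
arm_command:
  plan:
    - {"claw":0,"tx":0.0045,"ty":0.0045,"tz":0,"ax":0,"ay":0,"az":0}
    - {"claw":0,"tx":0,"ty":0,"tz":0,"ax":0,"ay":0,"az":0}
    - {"claw":0,"tx":0,"ty":0,"tz":0.01,"ax":0,"ay":0,"az":0}
    - {"claw":0,"tx":0,"ty":0,"tz":0.025,"ax":0,"ay":0,"az":0}
    - {"claw":0,"tx":0,"ty":0,"tz":0.025,"ax":0,"ay":0,"az":0}
    - {"claw":0,"tx":0,"ty":0,"tz":0.025,"ax":0,"ay":0,"az":0}
    - {"claw":0,"tx":0,"ty":0,"tz":0.02,"ax":0,"ay":0,"az":0}
    - {"claw":0,"tx":0,"ty":0,"tz":0.005,"ax":0,"ay":0,"az":0}
    - {"claw":0,"tx":0,"ty":0,"tz":0,"ax":0,"ay":0,"az":0}
    - {"claw":0,"tx":0,"ty":0,"tz":0,"ax":0,"ay":0,"az":0}

```text
clock: 14.15
tcp_pos: [0.5258, 0.3672, 0.2001]
orientation: [0.724, 3.056, -0.0]
contact_force: [0.1, -0.4, -0.2]
grip_width: 0.0855
gripper_force: 0.0
```

Call:
arm_command:
  plan:
    - {"claw":1,"tx":0,"ty":0,"tz":0,"ax":0,"ay":0,"az":0}
    - {"claw":1,"tx":0,"ty":0,"tz":0,"ax":0,"ay":0,"az":0}
    - {"claw":1,"tx":0,"ty":0,"tz":0,"ax":0,"ay":0,"az":0}
    - {"claw":1,"tx":0,"ty":0,"tz":0,"ax":0,"ay":0,"az":0}
    - {"claw":1,"tx":0,"ty":0,"tz":0,"ax":0,"ay":0,"az":0}
    - {"claw":1,"tx":0,"ty":0,"tz":0,"ax":0,"ay":0,"az":0}
    - {"claw":1,"tx":0,"ty":0,"tz":0,"ax":0,"ay":0,"az":0}
    - {"claw":1,"tx":0,"ty":0,"tz":0,"ax":0,"ay":0,"az":0}
    - {"claw":1,"tx":0,"ty":0,"tz":0,"ax":0,"ay":0,"az":0}
    - {"claw":1,"tx":0,"ty":0,"tz":0,"ax":0,"ay":0,"az":0}

```text
clock: 14.98
tcp_pos: [0.5258, 0.3683, 0.2015]
orientation: [0.722, 3.056, 0.003]
contact_force: [-0.0, 0.1, 6.9]
grip_width: 0.0603
gripper_force: 43.5
```

```bash
python3 goto.py .634 .0165 .18 63.42
```

```text
clock 14.98 tcp [0.5258 0.3683 0.2015] grasp z 0.0465 zaxis [ 0.0023  0.0017 -1.    ] yaw y 63.42 j7 0.499 w 0.0603
turn [ 0.15  0.08 -0.  ] shift [-0.2541 -0.2662 -0.1335]
turn [ 1.2e-01 -2.3e-01  1.8e+02] shift [ 0.2541  0.2662 -0.1335]
```

Call:
arm_command:
  plan:
    - {"claw":1,"tx":0,"ty":0,"tz":-0.02,"ax":0,"ay":0,"az":0}
    - {"claw":1,"tx":0,"ty":0,"tz":-0.035,"ax":0,"ay":0,"az":0}
    - {"claw":1,"tx":0,"ty":0,"tz":-0.04,"ax":0,"ay":0,"az":0}
    - {"claw":1,"tx":0,"ty":0,"tz":-0.04,"ax":0,"ay":0,"az":0}
    - {"claw":1,"tx":-0.012,"ty":-0.0125,"tz":0,"ax":0,"ay":0,"az":0}
    - {"claw":1,"tx":-0.024,"ty":-0.0251,"tz":0,"ax":0,"ay":0,"az":0}
    - {"claw":1,"tx":-0.024,"ty":-0.0251,"tz":0,"ax":0,"ay":0,"az":0}
    - {"claw":1,"tx":-0.024,"ty":-0.0251,"tz":0,"ax":0,"ay":0,"az":0}
    - {"claw":1,"tx":-0.024,"ty":-0.0251,"tz":0,"ax":0,"ay":0,"az":0}
    - {"claw":1,"tx":-0.024,"ty":-0.0251,"tz":0,"ax":0,"ay":0,"az":0}

```text
clock: 15.82
tcp_pos: [0.5814, 0.1839, 0.3351]
orientation: [0.722, 3.057, 0.001]
contact_force: [0.4, -0.1, -2.0]
grip_width: 0.0599
gripper_force: 44.2
```

Call:
arm_command:
  plan:
    - {"claw":1,"tx":-0.024,"ty":-0.0251,"tz":0,"ax":0,"ay":0,"az":0}
    - {"claw":1,"tx":-0.024,"ty":-0.0251,"tz":0,"ax":0,"ay":0,"az":0}
    - {"claw":1,"tx":-0.024,"ty":-0.0251,"tz":0,"ax":0,"ay":0,"az":0}
    - {"claw":1,"tx":-0.024,"ty":-0.0251,"tz":0,"ax":0,"ay":0,"az":0}
    - {"claw":1,"tx":-0.016,"ty":-0.017,"tz":0,"ax":0,"ay":0,"az":0}
    - {"claw":1,"tx":-0.01,"ty":-0.0105,"tz":0,"ax":0,"ay":0,"az":0}
    - {"claw":1,"tx":0,"ty":0,"tz":0,"ax":0,"ay":0,"az":0}
    - {"claw":1,"tx":0,"ty":0,"tz":0,"ax":0,"ay":0,"az":0}
    - {"claw":1,"tx":0,"ty":0,"tz":0.02,"ax":0,"ay":0,"az":0}
    - {"claw":1,"tx":0,"ty":0,"tz":0.02,"ax":0,"ay":0,"az":0}

```text
clock: 16.65
tcp_pos: [0.6336, 0.0196, 0.2955]
orientation: [0.716, 3.057, 0.005]
contact_force: [-0.7, 0.7, -1.8]
grip_width: 0.0605
gripper_force: 44.2
```

Call:
arm_command:
  plan:
    - {"claw":1,"tx":0,"ty":0,"tz":0.01,"ax":0,"ay":0,"az":0}
    - {"claw":1,"tx":0,"ty":0,"tz":0,"ax":0,"ay":0,"az":0}
    - {"claw":1,"tx":0,"ty":0,"tz":0,"ax":0,"ay":0,"az":0}
    - {"claw":1,"tx":0,"ty":0,"tz":0,"ax":0,"ay":0,"az":0}
    - {"claw":1,"tx":0,"ty":0,"tz":0,"ax":0,"ay":0,"az":0}
    - {"claw":1,"tx":0,"ty":0,"tz":0,"ax":0,"ay":0,"az":0}
    - {"claw":1,"tx":0,"ty":0,"tz":0,"ax":0,"ay":0,"az":0}
    - {"claw":1,"tx":0,"ty":0,"tz":0,"ax":0,"ay":0,"az":0}
    - {"claw":1,"tx":0,"ty":0,"tz":0,"ax":0,"ay":0,"az":0}
    - {"claw":1,"tx":0,"ty":0,"tz":0,"ax":0,"ay":0,"az":0}

```text
clock: 17.48
tcp_pos: [0.6333, 0.0165, 0.2848]
orientation: [0.722, 3.057, 0.0]
contact_force: [0.5, -0.1, -1.2]
grip_width: 0.0604
gripper_force: 44.1
```

```bash
python3 goto.py .634 .0165 .0545 63.42; python3 held.py round_large_c .0465 0
```

```text
clock 17.48 tcp [0.6333 0.0165 0.2848] grasp z 0.1298 zaxis [ 1.e-04  1.e-04 -1.e+00] yaw y 63.42 j7 1.107 w 0.0604
turn [0.01 0.   0.  ] shift [-0.0006  0.0003  0.0753]
turn [-1.0e-02  1.0e-02 -1.8e+02] shift [ 0.0006 -0.0003  0.0753]
```

View pics/ov.png

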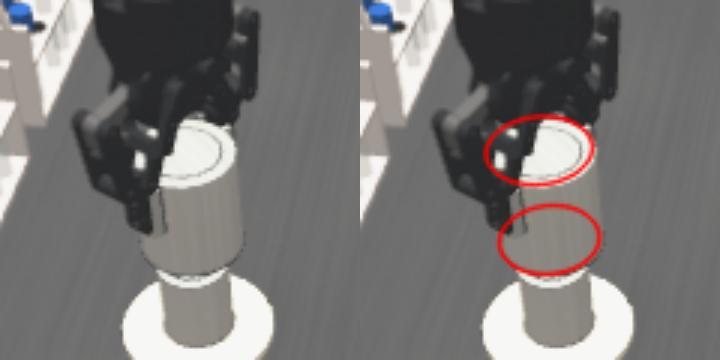

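The large pot sits about 1 px (about 2 mm) along +tool x, which agrees with the grasp offset. I'll shift −2.5 mm in x and lower.

Call:
arm_command:
  plan:
    - {"claw":1,"tx":-0.0025,"ty":0,"tz":0.005,"ax":0,"ay":0,"az":0}
    - {"claw":1,"tx":0,"ty":0,"tz":0.015,"ax":0,"ay":0,"az":0}
    - {"claw":1,"tx":0,"ty":0,"tz":0.015,"ax":0,"ay":0,"az":0}
    - {"claw":1,"tx":0,"ty":0,"tz":0.015,"ax":0,"ay":0,"az":0}
    - {"claw":1,"tx":0,"ty":0,"tz":0.015,"ax":0,"ay":0,"az":0}
    - {"claw":1,"tx":0,"ty":0,"tz":0.007,"ax":0,"ay":0,"az":0}
    - {"claw":1,"tx":0,"ty":0,"tz":0.003,"ax":0,"ay":0,"az":0}
    - {"claw":1,"tx":0,"ty":0,"tz":0,"ax":0,"ay":0,"az":0}
    - {"claw":1,"tx":0,"ty":0,"tz":0,"ax":0,"ay":0,"az":0}
    - {"claw":1,"tx":0,"ty":0,"tz":0,"ax":0,"ay":0,"az":0}

```text
clock: 18.37
tcp_pos: [0.6358, 0.0154, 0.2099]
orientation: [0.722, 3.057, 0.0]
contact_force: [-0.7, -0.9, -1.7]
grip_width: 0.06
gripper_force: 43.9
```

```bash
python3 goto.py .634 .0165 .0545 63.42; python3 held.py round_large_c .0465 0
```

```text
clock 18.37 tcp [0.6358 0.0154 0.2099] grasp z 0.0549 zaxis [ 8.e-04  1.e-04 -1.e+00] yaw y 63.42 j7 1.129 w 0.06
turn [ 0.02  0.04 -0.  ] shift [0.0021 0.0002 0.0004]
turn [ 6.0e-02 -4.0e-02  1.8e+02] shift [-0.0021 -0.0002  0.0004]
```

Call:
arm_command:
  plan:
    - {"claw":1,"tx":0,"ty":0,"tz":0.001,"ax":0,"ay":0,"az":0}
    - {"claw":0,"tx":0,"ty":0,"tz":0,"ax":0,"ay":0,"az":0}
    - {"claw":0,"tx":0,"ty":0,"tz":0,"ax":0,"ay":0,"az":0}
    - {"claw":0,"tx":0,"ty":0,"tz":0,"ax":0,"ay":0,"az":0}
    - {"claw":0,"tx":0,"ty":0,"tz":0,"ax":0,"ay":0,"az":0}
    - {"claw":0,"tx":0,"ty":0,"tz":0,"ax":0,"ay":0,"az":0}
    - {"claw":0,"tx":0,"ty":0,"tz":-0.02,"ax":0,"ay":0,"az":0}
    - {"claw":0,"tx":0,"ty":0,"tz":-0.035,"ax":0,"ay":0,"az":0}
    - {"claw":0,"tx":0,"ty":0,"tz":-0.04,"ax":0,"ay":0,"az":0}
    - {"claw":0,"tx":0,"ty":0,"tz":-0.03,"ax":0,"ay":0,"az":0}

```text
clock: 19.25
tcp_pos: [0.6358, 0.0152, 0.3363]
orientation: [0.722, 3.056, 0.001]
contact_force: [1.2, 0.3, -0.0]
grip_width: 0.0857
gripper_force: 0.0
```

Call:
arm_command:
  plan:
    - {"claw":0,"tx":-0.004,"ty":-0.03,"tz":0,"ax":0,"ay":0,"az":0}
    - {"claw":0,"tx":-0.005,"ty":-0.036,"tz":0,"ax":0,"ay":0,"az":0}
    - {"claw":0,"tx":-0.005,"ty":-0.036,"tz":0,"ax":0,"ay":0,"az":0}
    - {"claw":0,"tx":-0.005,"ty":-0.036,"tz":0,"ax":0,"ay":0,"az":0}
    - {"claw":0,"tx":-0.005,"ty":-0.036,"tz":0,"ax":0,"ay":0,"az":0}
    - {"claw":0,"tx":-0.005,"ty":-0.036,"tz":0,"ax":0,"ay":0,"az":0}
    - {"claw":0,"tx":-0.005,"ty":-0.036,"tz":0,"ax":0,"ay":0,"az":0}
    - {"claw":0,"tx":-0.005,"ty":-0.036,"tz":0,"ax":0,"ay":0,"az":0}
    - {"claw":0,"tx":-0.005,"ty":-0.036,"tz":0,"ax":0,"ay":0,"az":0}
    - {"claw":0,"tx":-0.005,"ty":-0.036,"tz":0,"ax":0,"ay":0,"az":0}

```text
clock: 20.08
tcp_pos: [0.5201, -0.3246, 0.3338]
orientation: [0.722, 3.057, 0.0]
contact_force: [0.4, -0.7, -0.1]
grip_width: 0.0857
gripper_force: 0.0
```

Call:
arm_command:
  plan:
    - {"claw":0,"tx":-0.003,"ty":-0.025,"tz":0,"ax":0,"ay":0,"az":0}
    - {"claw":0,"tx":0,"ty":0,"tz":0,"ax":0,"ay":0,"az":-5.7}
    - {"claw":0,"tx":0,"ty":0,"tz":0,"ax":0,"ay":0,"az":-5.7}
    - {"claw":0,"tx":0,"ty":0,"tz":0,"ax":0,"ay":0,"az":-5.6}
    - {"claw":0,"tx":0,"ty":0,"tz":0,"ax":0,"ay":0,"az":0}
    - {"claw":0,"tx":0,"ty":0,"tz":0,"ax":0,"ay":0,"az":0}
    - {"claw":0,"tx":0,"ty":0,"tz":0.03,"ax":0,"ay":0,"az":0}
    - {"claw":0,"tx":0,"ty":0,"tz":0.03,"ax":0,"ay":0,"az":0}
    - {"claw":0,"tx":0,"ty":0,"tz":0,"ax":0,"ay":0,"az":0}
    - {"claw":0,"tx":0,"ty":0,"tz":0,"ax":0,"ay":0,"az":0}

```text
clock: 20.92
tcp_pos: [0.5121, -0.3462, 0.2726]
orientation: [-0.264, -3.127, -0.002]
contact_force: [-0.1, -0.5, 0.4]
grip_width: 0.0857
gripper_force: 0.0
```

```bash
python3 goto.py .5125 -.3495 .028 80.4; python3 - <<'E'
from h import *
im={c:r.grab_frame(c) for c in CM}
for c in CM: cv2.imwrite(f'pics/{c}3.png',im[c][:,:,::-1])
a=[cv2.resize(im['top'][130:330,240:390,::-1],None,fx=2.5,fy=2.5),cv2.resize(im['side'][140:340,180:330,::-1],None,fx=2.5,fy=2.5)]
cv2.imwrite('pics/ov3.png',np.hstack(a))
E
```

```text
clock 20.92 tcp [ 0.5121 -0.3462  0.2726] grasp z 0.1176 zaxis [-0.0033  0.0016 -1.    ] yaw y 80.33 j7 2.024 w 0.0857
turn [ 0.06 -0.2  -0.07] shift [-0.001  -0.0031  0.0896]
turn [-3.2000e-01 -9.0000e-02  1.7993e+02] shift [0.001  0.0031 0.0896]
```

View pics/ov3.png

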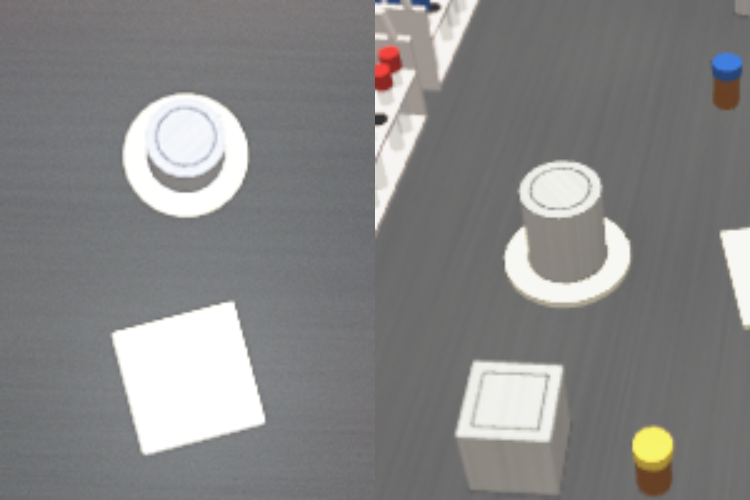

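The round nest stands flat and centred on its tile (top view crop (186,136) over tile (186,155), parallax only). Next is the small square pot.

Call:
arm_command:
  plan:
    - {"claw":0,"tx":-0.001,"ty":-0.003,"tz":0.01,"ax":0,"ay":0,"az":0}
    - {"claw":0,"tx":0,"ty":0,"tz":0.025,"ax":0,"ay":0,"az":0}
    - {"claw":0,"tx":0,"ty":0,"tz":0.025,"ax":0,"ay":0,"az":0}
    - {"claw":0,"tx":0,"ty":0,"tz":0.02,"ax":0,"ay":0,"az":0}
    - {"claw":0,"tx":0,"ty":0,"tz":0.0095,"ax":0,"ay":0,"az":0}
    - {"claw":0,"tx":0,"ty":0,"tz":0,"ax":0,"ay":0,"az":0}
    - {"claw":0,"tx":0,"ty":0,"tz":0,"ax":0,"ay":0,"az":0}
    - {"claw":0,"tx":0,"ty":0,"tz":0,"ax":0,"ay":0,"az":0}
    - {"claw":0,"tx":0,"ty":0,"tz":0,"ax":0,"ay":0,"az":0}
    - {"claw":0,"tx":0,"ty":0,"tz":0,"ax":0,"ay":0,"az":0}

```text
clock: 21.85
tcp_pos: [0.5134, -0.3502, 0.1855]
orientation: [0.262, 3.129, -0.001]
contact_force: [0.6, -0.2, 0.7]
grip_width: 0.0855
gripper_force: 0.0
```

Call:
arm_command:
  plan:
    - {"claw":1,"tx":0,"ty":0,"tz":0,"ax":0,"ay":0,"az":0}
    - {"claw":1,"tx":0,"ty":0,"tz":0,"ax":0,"ay":0,"az":0}
    - {"claw":1,"tx":0,"ty":0,"tz":0,"ax":0,"ay":0,"az":0}
    - {"claw":1,"tx":0,"ty":0,"tz":0,"ax":0,"ay":0,"az":0}
    - {"claw":1,"tx":0,"ty":0,"tz":0,"ax":0,"ay":0,"az":0}
    - {"claw":1,"tx":0,"ty":0,"tz":0,"ax":0,"ay":0,"az":0}
    - {"claw":1,"tx":0,"ty":0,"tz":0,"ax":0,"ay":0,"az":0}
    - {"claw":1,"tx":0,"ty":0,"tz":0,"ax":0,"ay":0,"az":0}
    - {"claw":1,"tx":0,"ty":0,"tz":0,"ax":0,"ay":0,"az":0}
    - {"claw":1,"tx":0,"ty":0,"tz":0,"ax":0,"ay":0,"az":0}

```text
clock: 22.68
tcp_pos: [0.5131, -0.35, 0.1844]
orientation: [0.262, 3.13, -0.0]
contact_force: [-1.3, -0.2, 4.7]
grip_width: 0.0393
gripper_force: 40.6
```

```bash
python3 goto.py .455 .009 .16 80.4; python3 goto.py .455 .009 .16 106.5
```

```text
clock 22.68 tcp [ 0.5131 -0.35    0.1844] grasp z 0.0294 zaxis [ 3.e-04 -1.e-04 -1.e+00] yaw y 80.43 j7 2.056 w 0.0393
turn [-0.    0.02  0.03] shift [ 0.1171  0.3442 -0.1306]
turn [-3.0000e-02 -0.0000e+00 -1.7997e+02] shift [-0.1171 -0.3442 -0.1306]
clock 22.68 tcp [ 0.5131 -0.35    0.1844] grasp z 0.0294 zaxis [ 3.e-04 -1.e-04 -1.e+00] yaw y 80.43 j7 2.056 w 0.0393
turn [-1.000e-02  2.000e-02 -2.607e+01] shift [-0.0463  0.3607 -0.1306]
turn [3.0000e-02 1.0000e-02 1.5393e+02] shift [ 0.0463 -0.3607 -0.1306]
```

Call:
arm_command:
  plan:
    - {"claw":1,"tx":0,"ty":0,"tz":-0.02,"ax":0,"ay":0,"az":0}
    - {"claw":1,"tx":0,"ty":0,"tz":-0.035,"ax":0,"ay":0,"az":0}
    - {"claw":1,"tx":0,"ty":0,"tz":-0.04,"ax":0,"ay":0,"az":0}
    - {"claw":1,"tx":0,"ty":0,"tz":-0.035,"ax":0,"ay":0,"az":0}
    - {"claw":1,"tx":0.007,"ty":0.0204,"tz":0,"ax":0,"ay":0,"az":0}
    - {"claw":1,"tx":0.011,"ty":0.0324,"tz":0,"ax":0,"ay":0,"az":0}
    - {"claw":1,"tx":0.011,"ty":0.0324,"tz":0,"ax":0,"ay":0,"az":0}
    - {"claw":1,"tx":0.011,"ty":0.0324,"tz":0,"ax":0,"ay":0,"az":0}
    - {"claw":1,"tx":0.011,"ty":0.0324,"tz":0,"ax":0,"ay":0,"az":0}
    - {"claw":1,"tx":0.011,"ty":0.0324,"tz":0,"ax":0,"ay":0,"az":0}

```text
clock: 23.52
tcp_pos: [0.4813, -0.1582, 0.3137]
orientation: [-0.262, -3.13, -0.0]
contact_force: [0.4, 1.3, -0.4]
grip_width: 0.0394
gripper_force: 40.5
```

Call:
arm_command:
  plan:
    - {"claw":1,"tx":0.011,"ty":0.0324,"tz":0,"ax":0,"ay":0,"az":0}
    - {"claw":1,"tx":0.011,"ty":0.0324,"tz":0,"ax":0,"ay":0,"az":0}
    - {"claw":1,"tx":0.011,"ty":0.0324,"tz":0,"ax":0,"ay":0,"az":0}
    - {"claw":1,"tx":0.011,"ty":0.0324,"tz":0,"ax":0,"ay":0,"az":0}
    - {"claw":1,"tx":0.008,"ty":0.0225,"tz":0,"ax":0,"ay":0,"az":0}
    - {"claw":1,"tx":0.003,"ty":0.0097,"tz":0,"ax":0,"ay":0,"az":0}
    - {"claw":1,"tx":0,"ty":0,"tz":0,"ax":0,"ay":0,"az":-6.5}
    - {"claw":1,"tx":0,"ty":0,"tz":0,"ax":0,"ay":0,"az":-6.5}
    - {"claw":1,"tx":0,"ty":0,"tz":0,"ax":0,"ay":0,"az":-6.5}
    - {"claw":1,"tx":0,"ty":0,"tz":0,"ax":0,"ay":0,"az":-6.6}

```text
clock: 24.35
tcp_pos: [0.4547, 0.0083, 0.3138]
orientation: [0.459, -3.107, 0.001]
contact_force: [-0.0, 0.0, -0.3]
grip_width: 0.0398
gripper_force: 40.4
```

Call:
arm_command:
  plan:
    - {"claw":1,"tx":0,"ty":0,"tz":0.02,"ax":0,"ay":0,"az":0}
    - {"claw":1,"tx":0,"ty":0,"tz":0.03,"ax":0,"ay":0,"az":0}
    - {"claw":1,"tx":0,"ty":0,"tz":0.02,"ax":0,"ay":0,"az":0}
    - {"claw":1,"tx":0,"ty":0,"tz":0,"ax":0,"ay":0,"az":0}
    - {"claw":1,"tx":0,"ty":0,"tz":0,"ax":0,"ay":0,"az":0}
    - {"claw":1,"tx":0,"ty":0,"tz":0,"ax":0,"ay":0,"az":0}
    - {"claw":1,"tx":0,"ty":0,"tz":0,"ax":0,"ay":0,"az":0}
    - {"claw":1,"tx":0,"ty":0,"tz":0,"ax":0,"ay":0,"az":0}
    - {"claw":1,"tx":0,"ty":0,"tz":0,"ax":0,"ay":0,"az":0}
    - {"claw":1,"tx":0,"ty":0,"tz":0,"ax":0,"ay":0,"az":0}

```text
clock: 25.18
tcp_pos: [0.4551, 0.009, 0.2448]
orientation: [-0.451, 3.108, 0.0]
contact_force: [-0.0, 0.2, -0.1]
grip_width: 0.0398
gripper_force: 40.5
```

```bash
python3 goto.py .455 .009 .0374 106.5; python3 held.py square_small_c .0294 .288
```

```text
clock 25.18 tcp [0.4551 0.009  0.2448] grasp z 0.0898 zaxis [ 1.3e-03  2.0e-04 -1.0e+00] yaw y 106.53 j7 1.719 w 0.0398
turn [-0.01  0.07  0.03] shift [0.     0.     0.0524]
turn [-1.1000e-01 -1.0000e-02 -1.7997e+02] shift [-0.     -0.      0.0524]
```

View pics/ov.png

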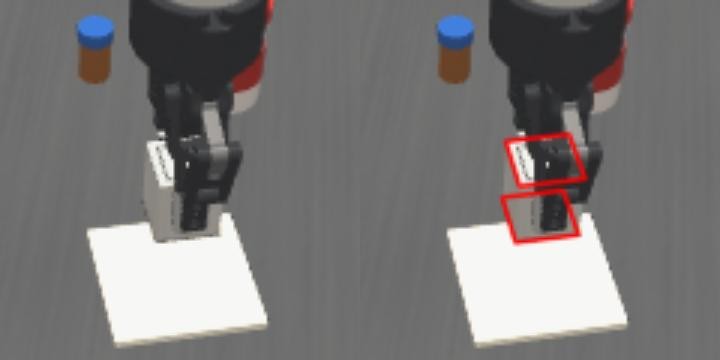

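Matches within 1 px, and the yaw is in line with the tile. I'll lower and release.

Call:
arm_command:
  plan:
    - {"claw":1,"tx":-0.0005,"ty":0,"tz":0.01,"ax":0,"ay":0,"az":0}
    - {"claw":1,"tx":0,"ty":0,"tz":0.015,"ax":0,"ay":0,"az":0}
    - {"claw":1,"tx":0,"ty":0,"tz":0.015,"ax":0,"ay":0,"az":0}
    - {"claw":1,"tx":0,"ty":0,"tz":0.009,"ax":0,"ay":0,"az":0}
    - {"claw":1,"tx":0,"ty":0,"tz":0.0035,"ax":0,"ay":0,"az":0}
    - {"claw":1,"tx":0,"ty":0,"tz":0,"ax":0,"ay":0,"az":0}
    - {"claw":1,"tx":0,"ty":0,"tz":0,"ax":0,"ay":0,"az":0}
    - {"claw":1,"tx":0,"ty":0,"tz":0,"ax":0,"ay":0,"az":0}
    - {"claw":0,"tx":0,"ty":0,"tz":0,"ax":0,"ay":0,"az":0}
    - {"claw":0,"tx":0,"ty":0,"tz":0,"ax":0,"ay":0,"az":0}

```text
clock: 26.07
tcp_pos: [0.4555, 0.0091, 0.1916]
orientation: [-0.452, 3.109, 0.0]
contact_force: [-0.4, 0.6, -0.3]
grip_width: 0.0628
gripper_force: 0.0
```

Call:
arm_command:
  plan:
    - {"claw":0,"tx":0,"ty":0,"tz":0,"ax":0,"ay":0,"az":0}
    - {"claw":0,"tx":0,"ty":0,"tz":0,"ax":0,"ay":0,"az":0}
    - {"claw":0,"tx":0,"ty":0,"tz":0,"ax":0,"ay":0,"az":0}
    - {"claw":0,"tx":0,"ty":0,"tz":-0.02,"ax":0,"ay":0,"az":0}
    - {"claw":0,"tx":0,"ty":0,"tz":-0.035,"ax":0,"ay":0,"az":0}
    - {"claw":0,"tx":0,"ty":0,"tz":-0.04,"ax":0,"ay":0,"az":0}
    - {"claw":0,"tx":0,"ty":0,"tz":-0.03,"ax":0,"ay":0,"az":0}
    - {"claw":0,"tx":0,"ty":0,"tz":0,"ax":0,"ay":0,"az":6.4}
    - {"claw":0,"tx":0,"ty":0,"tz":0,"ax":0,"ay":0,"az":6.4}
    - {"claw":0,"tx":0,"ty":0,"tz":0,"ax":0,"ay":0,"az":0}

```text
clock: 26.9
tcp_pos: [0.4554, 0.0091, 0.3173]
orientation: [-0.096, 3.139, 0.0]
contact_force: [-0.3, 0.1, -0.0]
grip_width: 0.0856
gripper_force: 0.0
```

```bash
python3 goto.py .6298 .2006 .16 93.6
```

```text
clock 26.9 tcp [0.4554 0.0091 0.3173] grasp z 0.1623 zaxis [ 1.5e-03  3.0e-04 -1.0e+00] yaw y 93.49 j7 1.5 w 0.0856
turn [ 0.01  0.09 -0.11] shift [-0.1861  0.1802  0.0023]
turn [ 1.3000e-01 -2.0000e-02  1.7989e+02] shift [ 0.1861 -0.1802  0.0023]
```

Call:
arm_command:
  plan:
    - {"claw":0,"tx":-0.0186,"ty":0.018,"tz":0,"ax":0,"ay":0,"az":0}
    - {"claw":0,"tx":-0.0233,"ty":0.0225,"tz":0,"ax":0,"ay":0,"az":0}
    - {"claw":0,"tx":-0.0233,"ty":0.0225,"tz":0,"ax":0,"ay":0,"az":0}
    - {"claw":0,"tx":-0.0233,"ty":0.0225,"tz":0,"ax":0,"ay":0,"az":0}
    - {"claw":0,"tx":-0.0233,"ty":0.0225,"tz":0,"ax":0,"ay":0,"az":0}
    - {"claw":0,"tx":-0.0233,"ty":0.0225,"tz":0,"ax":0,"ay":0,"az":0}
    - {"claw":0,"tx":-0.0233,"ty":0.0225,"tz":0,"ax":0,"ay":0,"az":0}
    - {"claw":0,"tx":-0.0186,"ty":0.018,"tz":0,"ax":0,"ay":0,"az":0}
    - {"claw":0,"tx":-0.009,"ty":0.009,"tz":0,"ax":0,"ay":0,"az":0}
    - {"claw":0,"tx":0,"ty":0,"tz":0,"ax":0,"ay":0,"az":0}

```text
clock: 27.73
tcp_pos: [0.6301, 0.2041, 0.3155]
orientation: [0.113, -3.139, -0.002]
contact_force: [0.3, 0.7, -0.9]
grip_width: 0.0855
gripper_force: 0.0
```

Call:
arm_command:
  plan:
    - {"claw":0,"tx":0,"ty":0,"tz":0,"ax":0,"ay":0,"az":0}
    - {"claw":0,"tx":0,"ty":0,"tz":0.01,"ax":0,"ay":0,"az":0}
    - {"claw":0,"tx":0,"ty":0,"tz":0.02,"ax":0,"ay":0,"az":0}
    - {"claw":0,"tx":0,"ty":0,"tz":0.02,"ax":0,"ay":0,"az":0}
    - {"claw":0,"tx":0,"ty":0,"tz":0,"ax":0,"ay":0,"az":0}
    - {"claw":0,"tx":0,"ty":0,"tz":0,"ax":0,"ay":0,"az":0}
    - {"claw":0,"tx":0,"ty":0,"tz":0,"ax":0,"ay":0,"az":0}
    - {"claw":0,"tx":0,"ty":0,"tz":0,"ax":0,"ay":0,"az":0}
    - {"claw":0,"tx":0,"ty":0,"tz":0,"ax":0,"ay":0,"az":0}
    - {"claw":0,"tx":0,"ty":0,"tz":0,"ax":0,"ay":0,"az":0}

```text
clock: 28.57
tcp_pos: [0.6295, 0.2008, 0.2678]
orientation: [-0.102, 3.138, 0.001]
contact_force: [-1.0, -0.0, -0.2]
grip_width: 0.0854
gripper_force: 0.0
```

```bash
python3 goto.py .6298 .2006 .042 93.6;  python3 - <<'E'
from h import *
im={c:r.grab_frame(c) for c in CM}
for c in CM: cv2.imwrite(f'pics/{c}4.png',im[c][:,:,::-1])
a=[]
for c,(v,u) in dict(top=(220,250),side=(180,270)).items():
    o=im[c].copy()
    for n,q in (('square_small_c',(.4548,.0087,.008,.288)),('round_large_c',(.634,.016,.008,0))):
        P=pts(n,*q);k=len(P)//2
        for Q in((P[k:],)): cv2.polylines(o,[np.round(proj(c,Q)*16).astype(np.int32)],True,(255,0,0),1,cv2.LINE_AA,4)
    v-=70 if c=='top' else 20
    a.append(cv2.resize(o[v:v+200,u-30:u+100,::-1],None,fx=2.9,fy=2.9))
cv2.imwrite('pics/ov4.png',np.hstack(a))
E
```

```text
clock 28.57 tcp [0.6295 0.2008 0.2678] grasp z 0.1128 zaxis [ 1.5e-03  7.0e-04 -1.0e+00] yaw y 93.73 j7 1.255 w 0.0854
turn [0.03 0.09 0.13] shift [-0.0003 -0.0003  0.0708]
turn [-1.4000e-01  5.0000e-02 -1.7987e+02] shift [0.0003 0.0003 0.0708]
```

View pics/ov4.png

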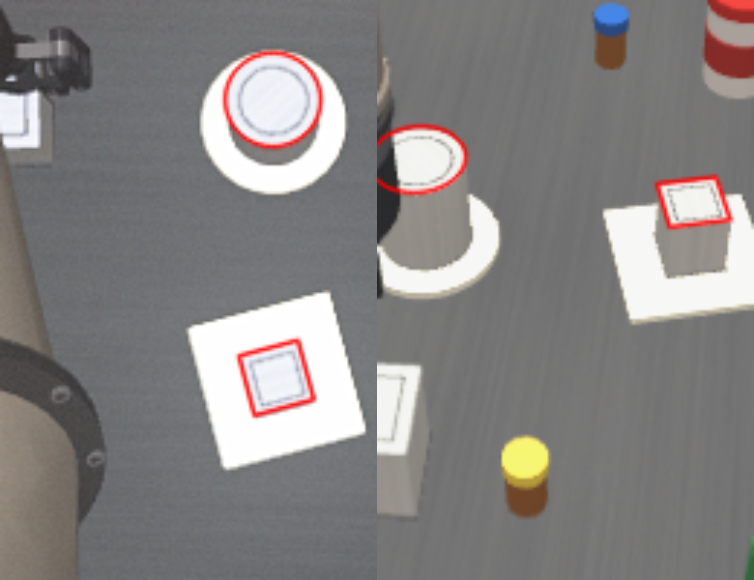

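Both the small square pot and the round nest coincide with the target outlines, flat and aligned. Now I'll grasp the large square.

Call:
arm_command:
  plan:
    - {"claw":0,"tx":0,"ty":0,"tz":0.02,"ax":0,"ay":0,"az":0}
    - {"claw":0,"tx":0,"ty":0,"tz":0.02,"ax":0,"ay":0,"az":0}
    - {"claw":0,"tx":0,"ty":0,"tz":0.02,"ax":0,"ay":0,"az":0}
    - {"claw":0,"tx":0,"ty":0,"tz":0.011,"ax":0,"ay":0,"az":0}
    - {"claw":0,"tx":0,"ty":0,"tz":0,"ax":0,"ay":0,"az":0}
    - {"claw":0,"tx":0,"ty":0,"tz":0,"ax":0,"ay":0,"az":0}
    - {"claw":0,"tx":0,"ty":0,"tz":0,"ax":0,"ay":0,"az":0}
    - {"claw":0,"tx":0,"ty":0,"tz":0,"ax":0,"ay":0,"az":0}
    - {"claw":1,"tx":0,"ty":0,"tz":0,"ax":0,"ay":0,"az":0}
    - {"claw":1,"tx":0,"ty":0,"tz":0,"ax":0,"ay":0,"az":0}

```text
clock: 29.5
tcp_pos: [0.6296, 0.2009, 0.1966]
orientation: [-0.102, 3.139, 0.001]
contact_force: [-0.7, -0.5, 0.1]
grip_width: 0.0641
gripper_force: 0.0
```

Call:
arm_command:
  plan:
    - {"claw":1,"tx":0,"ty":0,"tz":0,"ax":0,"ay":0,"az":0}
    - {"claw":1,"tx":0,"ty":0,"tz":0,"ax":0,"ay":0,"az":0}
    - {"claw":1,"tx":0,"ty":0,"tz":0,"ax":0,"ay":0,"az":0}
    - {"claw":1,"tx":0,"ty":0,"tz":0,"ax":0,"ay":0,"az":0}
    - {"claw":1,"tx":0,"ty":0,"tz":0,"ax":0,"ay":0,"az":0}
    - {"claw":1,"tx":0,"ty":0,"tz":0,"ax":0,"ay":0,"az":0}
    - {"claw":1,"tx":0,"ty":0,"tz":0,"ax":0,"ay":0,"az":0}
    - {"claw":1,"tx":0,"ty":0,"tz":0,"ax":0,"ay":0,"az":0}
    - {"claw":1,"tx":0,"ty":0,"tz":0,"ax":0,"ay":0,"az":0}
    - {"claw":1,"tx":0,"ty":0,"tz":0,"ax":0,"ay":0,"az":0}

```text
clock: 30.33
tcp_pos: [0.6296, 0.2009, 0.1967]
orientation: [-0.102, 3.139, 0.001]
contact_force: [-0.8, -0.7, 6.4]
grip_width: 0.0596
gripper_force: 43.9
```

```bash
python3 goto.py .455 .0088 .17 93.6
```

```text
clock 30.33 tcp [0.6296 0.2009 0.1967] grasp z 0.0417 zaxis [ 1.3e-03  6.0e-04 -1.0e+00] yaw y 93.72 j7 1.256 w 0.0596
turn [0.03 0.08 0.12] shift [ 0.1864 -0.1808 -0.1283]
turn [-1.2000e-01  5.0000e-02 -1.7988e+02] shift [-0.1864  0.1808 -0.1283]
```

Call:
arm_command:
  plan:
    - {"claw":1,"tx":0,"ty":0,"tz":-0.02,"ax":0,"ay":0,"az":0}
    - {"claw":1,"tx":0,"ty":0,"tz":-0.035,"ax":0,"ay":0,"az":0}
    - {"claw":1,"tx":0,"ty":0,"tz":-0.04,"ax":0,"ay":0,"az":0}
    - {"claw":1,"tx":0,"ty":0,"tz":-0.033,"ax":0,"ay":0,"az":0}
    - {"claw":1,"tx":0.01,"ty":-0.0097,"tz":0,"ax":0,"ay":0,"az":0}
    - {"claw":1,"tx":0.022,"ty":-0.0213,"tz":0,"ax":0,"ay":0,"az":0}
    - {"claw":1,"tx":0.022,"ty":-0.0213,"tz":0,"ax":0,"ay":0,"az":0}
    - {"claw":1,"tx":0.022,"ty":-0.0213,"tz":0,"ax":0,"ay":0,"az":0}
    - {"claw":1,"tx":0.022,"ty":-0.0213,"tz":0,"ax":0,"ay":0,"az":0}
    - {"claw":1,"tx":0.022,"ty":-0.0213,"tz":0,"ax":0,"ay":0,"az":0}

```text
clock: 31.17
tcp_pos: [0.5156, 0.0759, 0.3234]
orientation: [0.102, -3.139, 0.0]
contact_force: [0.5, -1.6, -1.8]
grip_width: 0.0599
gripper_force: 43.9
```

Call:
arm_command:
  plan:
    - {"claw":1,"tx":0.022,"ty":-0.0213,"tz":0,"ax":0,"ay":0,"az":0}
    - {"claw":1,"tx":0.022,"ty":-0.0213,"tz":0,"ax":0,"ay":0,"az":0}
    - {"claw":1,"tx":0.0155,"ty":-0.015,"tz":0,"ax":0,"ay":0,"az":0}
    - {"claw":1,"tx":0.0069,"ty":-0.007,"tz":0,"ax":0,"ay":0,"az":0}
    - {"claw":1,"tx":0,"ty":0,"tz":0,"ax":0,"ay":0,"az":-6.4}
    - {"claw":1,"tx":0,"ty":0,"tz":0,"ax":0,"ay":0,"az":-6.4}
    - {"claw":1,"tx":0,"ty":0,"tz":0.02,"ax":0,"ay":0,"az":0}
    - {"claw":1,"tx":0,"ty":0,"tz":0.02,"ax":0,"ay":0,"az":0}
    - {"claw":1,"tx":0,"ty":0,"tz":0.01,"ax":0,"ay":0,"az":0}
    - {"claw":1,"tx":0,"ty":0,"tz":0,"ax":0,"ay":0,"az":0}

```text
clock: 32.0
tcp_pos: [0.4543, 0.0086, 0.2718]
orientation: [0.452, -3.105, -0.0]
contact_force: [-0.5, -0.4, -2.1]
grip_width: 0.0594
gripper_force: 43.9
```

Call:
arm_command:
  plan:
    - {"claw":1,"tx":0,"ty":0,"tz":0,"ax":0,"ay":0,"az":0}
    - {"claw":1,"tx":0,"ty":0,"tz":0,"ax":0,"ay":0,"az":0}
    - {"claw":1,"tx":0,"ty":0,"tz":0,"ax":0,"ay":0,"az":0}
    - {"claw":1,"tx":0,"ty":0,"tz":0,"ax":0,"ay":0,"az":0}
    - {"claw":1,"tx":0,"ty":0,"tz":0,"ax":0,"ay":0,"az":0}
    - {"claw":1,"tx":0,"ty":0,"tz":0,"ax":0,"ay":0,"az":0}
    - {"claw":1,"tx":0,"ty":0,"tz":0,"ax":0,"ay":0,"az":0}
    - {"claw":1,"tx":0,"ty":0,"tz":0,"ax":0,"ay":0,"az":0}
    - {"claw":1,"tx":0,"ty":0,"tz":0,"ax":0,"ay":0,"az":0}
    - {"claw":1,"tx":0,"ty":0,"tz":0,"ax":0,"ay":0,"az":0}

```text
clock: 32.83
tcp_pos: [0.455, 0.0082, 0.2737]
orientation: [0.451, -3.109, -0.0]
contact_force: [-0.2, 0.0, -2.2]
grip_width: 0.0595
gripper_force: 43.9
```

```bash
python3 goto.py .455 .0088 .0497 106.5; python3 held.py square_large_c .0417 .288
```

```text
clock 32.83 tcp [0.455  0.0082 0.2737] grasp z 0.1187 zaxis [-0.  0. -1.] yaw y 106.52 j7 1.72 w 0.0595
turn [ 0.   -0.    0.02] shift [-0.0002  0.0005  0.069 ]
turn [   0.      0.   -179.98] shift [ 0.0002 -0.0005  0.069 ]
```

View pics/ov.png

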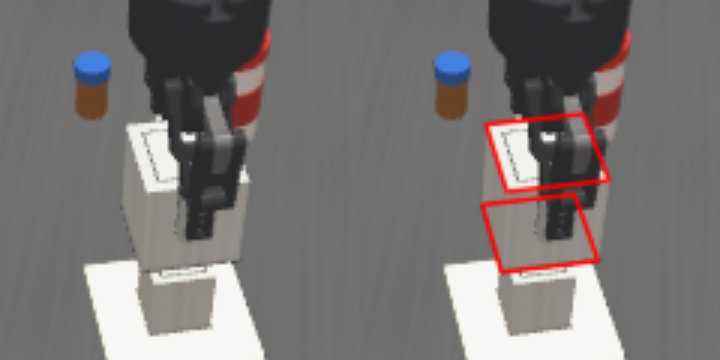

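Aligned within 1 px over the small square pot. Lowering.

Call:
arm_command:
  plan:
    - {"claw":1,"tx":0,"ty":0.0005,"tz":0.008,"ax":0,"ay":0,"az":0}
    - {"claw":1,"tx":0,"ty":0,"tz":0.015,"ax":0,"ay":0,"az":0}
    - {"claw":1,"tx":0,"ty":0,"tz":0.015,"ax":0,"ay":0,"az":0}
    - {"claw":1,"tx":0,"ty":0,"tz":0.015,"ax":0,"ay":0,"az":0}
    - {"claw":1,"tx":0,"ty":0,"tz":0.01,"ax":0,"ay":0,"az":0}
    - {"claw":1,"tx":0,"ty":0,"tz":0.005,"ax":0,"ay":0,"az":0}
    - {"claw":1,"tx":0,"ty":0,"tz":0,"ax":0,"ay":0,"az":0}
    - {"claw":1,"tx":0,"ty":0,"tz":0,"ax":0,"ay":0,"az":0}
    - {"claw":1,"tx":0,"ty":0,"tz":0,"ax":0,"ay":0,"az":0}
    - {"claw":1,"tx":0,"ty":0,"tz":0,"ax":0,"ay":0,"az":0}

```text
clock: 33.72
tcp_pos: [0.455, 0.0088, 0.2059]
orientation: [-0.451, 3.108, 0.0]
contact_force: [1.1, 0.2, -1.1]
grip_width: 0.0598
gripper_force: 44.0
```

```bash
python3 goto.py .455 .0088 .0497 106.5
```

```text
clock 33.72 tcp [0.455  0.0088 0.2059] grasp z 0.0509 zaxis [ 6.e-04  1.e-04 -1.e+00] yaw y 106.52 j7 1.724 w 0.0598
turn [-0.    0.04  0.02] shift [0.     0.     0.0012]
turn [-6.0000e-02 -1.0000e-02 -1.7998e+02] shift [-0.     -0.      0.0012]
```

Call:
arm_command:
  plan:
    - {"claw":1,"tx":0,"ty":0,"tz":0.0015,"ax":0,"ay":0,"az":0}
    - {"claw":1,"tx":0,"ty":0,"tz":0,"ax":0,"ay":0,"az":0}
    - {"claw":0,"tx":0,"ty":0,"tz":0,"ax":0,"ay":0,"az":0}
    - {"claw":0,"tx":0,"ty":0,"tz":0,"ax":0,"ay":0,"az":0}
    - {"claw":0,"tx":0,"ty":0,"tz":0,"ax":0,"ay":0,"az":0}
    - {"claw":0,"tx":0,"ty":0,"tz":0,"ax":0,"ay":0,"az":0}
    - {"claw":0,"tx":0,"ty":0,"tz":0,"ax":0,"ay":0,"az":0}
    - {"claw":0,"tx":0,"ty":0,"tz":-0.02,"ax":0,"ay":0,"az":0}
    - {"claw":0,"tx":0,"ty":0,"tz":-0.035,"ax":0,"ay":0,"az":0}
    - {"claw":0,"tx":0,"ty":0,"tz":-0.04,"ax":0,"ay":0,"az":0}

```text
clock: 34.55
tcp_pos: [0.4539, 0.0087, 0.2989]
orientation: [0.451, -3.104, 0.0]
contact_force: [1.8, 0.2, -0.5]
grip_width: 0.0855
gripper_force: 0.0
```

Call:
arm_command:
  plan:
    - {"claw":0,"tx":0,"ty":0,"tz":-0.04,"ax":0,"ay":0,"az":0}
    - {"claw":0,"tx":0,"ty":-0.02,"tz":-0.03,"ax":0,"ay":0,"az":0}
    - {"claw":0,"tx":0,"ty":-0.035,"tz":0,"ax":0,"ay":0,"az":0}
    - {"claw":0,"tx":0,"ty":-0.035,"tz":0,"ax":0,"ay":0,"az":0}
    - {"claw":0,"tx":0,"ty":-0.035,"tz":0,"ax":0,"ay":0,"az":0}
    - {"claw":0,"tx":0,"ty":-0.035,"tz":0,"ax":0,"ay":0,"az":0}
    - {"claw":0,"tx":0,"ty":-0.035,"tz":0,"ax":0,"ay":0,"az":0}
    - {"claw":0,"tx":0,"ty":-0.035,"tz":0,"ax":0,"ay":0,"az":0}
    - {"claw":0,"tx":0,"ty":-0.02,"tz":0,"ax":0,"ay":0,"az":0}
    - {"claw":0,"tx":0,"ty":0,"tz":0,"ax":0,"ay":0,"az":0}

```text
clock: 35.38
tcp_pos: [0.5258, -0.236, 0.3692]
orientation: [-0.441, 3.11, -0.005]
contact_force: [0.3, 0.3, -0.3]
grip_width: 0.0852
gripper_force: 0.0
```

```bash
python3 - <<'E'
from h import *
im={c:r.grab_frame(c) for c in CM}
a=[]
for c,(v,u) in dict(top=(150,220),side=(140,190)).items():
    o=im[c].copy()
    for n,q in (('square_large_c',(.4548,.0087,.008,.288)),('round_large_c',(.634,.016,.008,0))):
        P=pts(n,*q);k=len(P)//2
        for Q in((P[k:],)): cv2.polylines(o,[np.round(proj(c,Q)*16).astype(np.int32)],True,(255,0,0),1,cv2.LINE_AA,4)
    a.append(cv2.resize(o[v:v+200,u:u+200,::-1],None,fx=2,fy=2))
cv2.imwrite('pics/ov5.png',np.hstack(a)); cv2.imwrite('pics/fin.png',im['side'][:,:,::-1])
E
```

```text
(no output)
```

View pics/ov5.png

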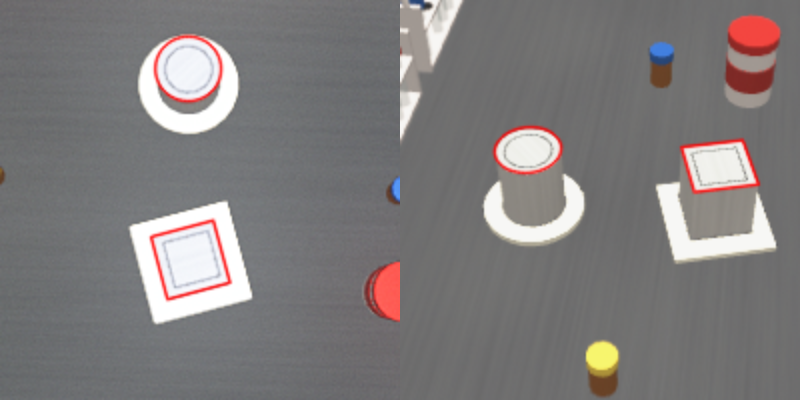

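Both nests match the target outlines in both views. They are centred, flat and aligned, and the vials and canister are standing where they were.

```bash
python3 -c "
from bench import r; print(r.hand_in())"
```

```text
the job is handed in; nothing more can be done
None
```

The job is handed in: both nests stand mouth down on their tiles, centred, flat and (square pots) in line with the tile edges as far as the final pictures show. The canister, the vials and the two look-alikes were left alone. The arm took about 35 s of the 125 s allowed.

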